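# Load a salami into the food slicer

## Task

Load the food slicer: first bring its carriage all the way to the loading stop, clear of the blade, then draw the pusher back and lay the salami between the carriage's two raised ribs, its flat cut end facing the upright gauge plate and its rounded end the pusher. Let go, and slide the pusher up until it holds the salami lightly against the gauge plate. Do not touch the blade or jam or drop the salami, and leave the other things on the worktop where they stand.

Things in the scene. Friction and masses are not known exactly. Their poses are not given: they have to be found in the camera images.
- slicer: White food slicer, fixed, 365 mm wide (y), 270 deep (x), 230 high. Origin: worktop under its base; z up, x away from the user, y left along the carriage's travel. At the right an upright gauge plate: near face x = 0.030, y -0.172 to 0, top z = 0.124. At the left the blade and, behind it, the housing (y -0.01 to 0.18, x over 0.035, z to 0.23). The carriage runs in front of both (x < 0.023).
- blade: The slicer's round steel blade, 174 mm across, upright, fixed. Origin: centre of its back face, at (0.0425, 0.085, 0.132) in the slicer's frame; it faces the user (-x of the slicer). Not to be touched.
- carriage (a joint): Carriage: aluminium tray 156 x 182 mm on two rods, top face 55 mm above the worktop, black upright handle at its right. Value in m: 0 = loading stop (right, in front of the gauge plate), 0.12 = far left, in front of the blade; + is along the slicer's y. Slides with about 6 N and stays where left.
- carriage_grip (a point): Grip point on the axis of the carriage's upright round handle (23 to 28 mm thick, 63 to 128 mm above the worktop), 110 mm above the worktop. Moves with the carriage; axes as the slicer's. At carriage value 0 it is at (-0.055, -0.162, 0.110) in the slicer's frame. The ribs' middle line lies 97 mm to its +y.
- pusher (a joint): Pusher: black upright plate 64 mm wide riding on the carriage along the slicer's x, facing the gauge plate; top edge 42 mm above the tray, knob behind. Value in m: 0 = drawn fully back to the user, 0.065 = fully forward. Gap from its face to the gauge plate = 0.125 - value. Slides with about 2 N and stays where left.
- pusher_grip (a point): Grip point on the axis of the pusher's upright round knob (20 to 27 mm thick, 46 to 84 mm above the tray): 123 mm above the worktop, 19 mm behind the pusher's face. Moves with carriage and pusher; axes as the slicer's. Fingers that close along the slicer's y stay clear of the salami's end.
- nest (a point): Where the salami's centre lies when it rests on the carriage's two ribs with its cut end on the gauge plate: 45 mm before the plate, midway between the ribs, 25 mm above the tray (80 mm above the worktop). Axes as the slicer's; moves with the carriage. Ribs run along x, 6 mm high, 8 wide, middles 36 mm apart; the tray beside them is flat.
- salami: A stub of string-tied salami lying on the worktop among other ingredients: round, 48 mm thick, 90 mm long, 0.17 kg; one end cut flat across, the other rounded. Origin: on its skin, 24 mm below its centre as it first lies; x along its length, toward the flat cut end.
- salami_center (a point): The salami's centre, on its axis; axes as the salami's (x along its length toward the cut end).
- cut_face (a point): Centre of the salami's flat cut end, 45 mm from the salami's centre along its x; axes as the salami's.
- lime: A bystander, loose: a green lime, 52 x 45 x 45 mm, lying on the worktop. Origin: under its middle.
- garlic: A bystander, loose: a garlic bulb, 48 x 50 x 51 mm. Origin: under its middle.
- tin: A bystander, loose: a round food tin, 76 mm across, 58 mm high. Origin: under its middle.
- spice_jar: A bystander, loose: a round spice jar with a dark cap, 41 mm across, 105 mm high. Origin: under its middle.
- shaker: A bystander, loose: a round shaker with a grey top, 44 mm across, 90 mm high. Origin: under its middle.
- onion: A bystander, loose: an onion, 82 x 83 x 94 mm, at the back of the worktop. Origin: under its middle.

How it is judged:
By the outcome, as a careful person would: the job done as asked, in the order asked, and still so for the second after the job is handed in, with the robot touching nothing.
It also fails if it takes over 67 s, if anything falls off the work surface, if the arm or the gripper's body presses on something with over 40 N, if the wrist force passes 120 N, or if a joint passes its speed limit or range.

## Robot

A 7-joint arm with a two-finger parallel gripper is mounted at the origin on a cart in front of the work surface, level with it; the furniture and walls round the work are solid. World frame = base frame: x ahead of the robot, y to its left, z up, the work surface at z = 0. Lengths are in m, angles in degrees, forces in N, time in s.
With the tool pointing down it reaches from about 0.425 to 1.025 m from the base axis. Payload 9.4 kg.
Tool frame: the origin (TCP) lies at the very end of the fingers, on their centre line; the grasp point (between the pads) lies 19 mm behind it; z points along the fingers, y is the direction in which the jaws open and shut (so a half turn about z gives the same grasp; the last joint's range is limited). The gripper opens to 93 mm and grips with 3 to 60 N. Pads are 15 mm wide; open, the fingers measure 128 mm over their backs; the gripper's body (75 mm by 188 mm) begins 65 mm behind the grasp point.
Start: joints at [-69.196, 34.337, -0.143, 91.639, 0.103, 54.024, -4.572], TCP at [0.309, 0.656, 0.193] pointing down, gripper open.
Joint ranges: [-147.43, 147.43], [-19.82, 112.94], [-74.19, 73.91], [6.32, 146.72], [-59.91, 239.91], [6.04, 106.73], [-150.56, 150.56]. Speed limits (degrees/s): [127.2, 127.2, 172.46, 172.46, 180, 180, 180].

## Interface

Orientations are given as a 3x3 rotation matrix whose columns are the frame's x, y, z axes.
In Python, from plant import bot gives the robot as it stands. The module is installed in compiled form; this text tells all that it offers.
- The arm moves only by the tool jog_arm, never from a script. Its argument "moves" is a list of rows, each an object with "xyz": the shift along the tool's x, y, z in m, a list of three; "twist": the turn, a rotation vector about the tool's x, y, z in rad, a list of three; "hand": the finger opening in m, from 0 to 0.093. In form: [{"xyz": [tx, ty, tz], "twist": [ax, ay, az], "hand": hand}, ...]. A call has 1 to 20 rows; each row shifts and turns the commanded pose from where the row before left it, along the tool's axes as they then stand; what a row does not reach is not made up. A row lasts 1/12 s, in which the tool goes at most 41.7 mm and 7.16 degrees, less where a joint would pass 70% of its speed; a pose out of reach is approached as far as the arm can. A call is refused whole if a number of a shift passes 0.0417 or a number of a turn 0.125, either way. A call with a gripper value outside its range is refused whole. The fingers move at their own pace and stop on an object; "grip_force" is the grip in N (left out, the last holds). Time passes only in rows, so rows that do not move let the fingers close. It gives the time, the measured TCP pose, the force and the opening at its end, in the units of the state.
- bot.get_obs(): the state, without advancing time (a new reading comes with each control period).
- bot.capture(name): name is "scene" or "top"; returns the picture (480x640x3 uint8, red, green, blue); there is no depth.
- bot.camera_params(name): a dict with "fov_y" (degrees; the focal length in pixels is half the picture's height over the tangent of half this angle, whatever the lens; pixels are square), "cx", "cy" (the principal point, pixels), "rvec" (rotation vector, rad) and "tvec" (3), from world to camera coordinates, as OpenCV has them. Camera axes: x right, y down, z forward; pixel columns grow to the right and rows downward; lengths in m; the calibration is good to about 2 mm. A picture is of the moment at which its call begins. camera_params takes no time and is no camera call.
- bot.close_job(): hands the job in, once; it reports no verdict.
The state is a dict: "time_s": time; "q": joint angles; "joint_velocities": joint speeds; "tau": joint torques, N m; "tool_pos": TCP position; "eef_rot": TCP orientation; "force": force on the tool from outside, world axes, zero at the start; "moment": the same for the moment, N m; "gripper_width": finger opening in m.
Only numpy, scipy, OpenCV 4.12 (cv2) and the standard library are available. Lean on these libraries where they do the work, as an engineer would, in place of code of your own. Each camera call takes 0.05 s, during which the arm holds its last target. There are 200 camera calls.

## Working session

There is one attempt and no reset: what is moved stays moved. The work goes in short steps, Python scripts to look and compute and a tool call to move; the robot and the scene stay as the last step left them, time stands still between calls to the robot, and variables do not carry over. Pictures are saved under pics/ and viewed, about 8 in all and at most 12, crops included, and the job is handed in when it is done.

Besides the shell and the picture viewer there is one more tool, called after ">>>" as a command line: name --argument value ..., lists and objects as JSON in quotes. jog_arm: Moves the arm, as the interface text tells. Its arguments: {"type":"object","properties":{"moves":{"type":"array","items":{"type":"object","properties":{"xyz":{"type":"array","items":{"type":"number"}},"twist":{"type":"array","items":{"type":"number"}},"hand":{"type":"number"}}}},"grip_force":{"type":"number"}},"required":["moves"]}

```bash
mkdir -p pics && cat > h.py <<'E'
import numpy as np, cv2
from plant import bot
def cam(n):
    p=bot.camera_params(n); f=240/np.tan(np.radians(p['fov_y']/2))
    K=np.array([[f,0,p['cx']],[0,f,p['cy']],[0,0,1]]); R=cv2.Rodrigues(np.array(p['rvec'],float))[0]; t=np.array(p['tvec'],float).ravel()
    return K,R,t
def ray(n,uv):
    K,R,t=cam(n); d=R.T@np.linalg.solve(K,[uv[0],uv[1],1]); return -R.T@t,d
def onz(n,uv,z):
    o,d=ray(n,uv); return o+d*(z-o[2])/d[2]
def proj(n,X):
    K,R,t=cam(n); c=(np.atleast_2d(X)@R.T+t)@K.T; return c[:,:2]/c[:,2:]
def tri(a,b,na='scene',nb='top'):
    o1,d1=ray(na,a);o2,d2=ray(nb,b)
    s=np.linalg.lstsq(np.c_[d1,-d2],o2-o1,rcond=None)[0]
    p,q=o1+s[0]*d1,o2+s[1]*d2; return (p+q)/2,np.linalg.norm(p-q)
def snap(n,f):
    im=bot.capture(n); cv2.imwrite('pics/'+f,im[:,:,::-1]); return im
E
python3 - <<'E'
from h import *
print(bot.get_obs())
for n in('scene','top'):
    snap(n,n+'0.png'); K,R,t=cam(n); print(n,K.round(1).tolist(),(-R.T@t).round(3),R.round(3).tolist(),bot.camera_params(n))
E
```

```text
{'time_s': 0.0, 'q': array([-69.1977937 ,  34.38622647,  -0.1439286 ,  91.67939595,
         0.10149869,  54.02484955,  -4.57182092]), 'joint_velocities': array([ 0.05348671,  0.0703743 ,  0.00871399,  0.03600871,  0.01461467,
        0.02626956, -0.0176857 ]), 'tau': array([ 3.61159182e-04, -7.65072155e+01,  1.49768528e+00, -2.52359051e+01,
       -5.24290139e-02,  1.67596206e-02,  1.54017962e-04]), 'tool_pos': array([0.30846065, 0.65552912, 0.19254847]), 'eef_rot': array([[-9.04860547e-01,  4.25707759e-01, -5.42996435e-04],
       [ 4.25708082e-01,  9.04859346e-01, -1.48044671e-03],
       [-1.38902253e-04, -1.57075579e-03, -9.99998757e-01]]), 'force': array([-0.02249861, -0.21932125,  0.5388707 ]), 'moment': array([-0.01577826,  0.00140764, -0.00538635]), 'gripper_width': 0.0928679858906509}
scene [[450.5, 0.0, 318.6], [0.0, 450.5, 241.6], [0.0, 0.0, 1.0]] [-0.164 -0.66   0.636] [[0.612, -0.79, -0.013], [-0.404, -0.298, -0.865], [0.68, 0.535, -0.502]] {'fov_y': 56.08799345605382, 'cx': 318.6221590010007, 'cy': 241.57828525105126, 'rvec': array([ 1.91983218, -0.950536  ,  0.53000399]), 'tvec': array([-0.41242376,  0.28721133,  0.7836122 ])}
top [[563.0, 0.0, 315.4], [0.0, 563.0, 232.0], [0.0, 0.0, 1.0]] [ 0.292 -0.049  1.434] [[0.026, -1.0, 0.003], [-0.982, -0.026, -0.189], [0.189, 0.002, -0.982]] {'fov_y': 46.173509652516955, 'cx': 315.36041999278336, 'cy': 232.04566104545773, 'rvec': array([ 2.14933975, -2.09408038,  0.20254056]), 'tvec': array([-0.06031652,  0.55615071,  1.35335868])}
```

View pics/scene0.png

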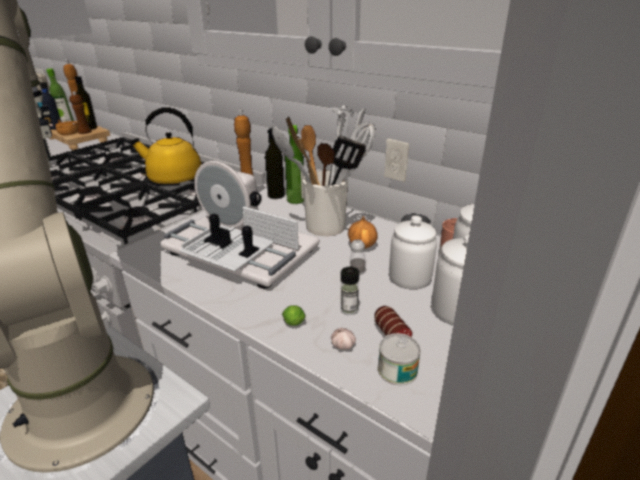

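View pics/top0.png

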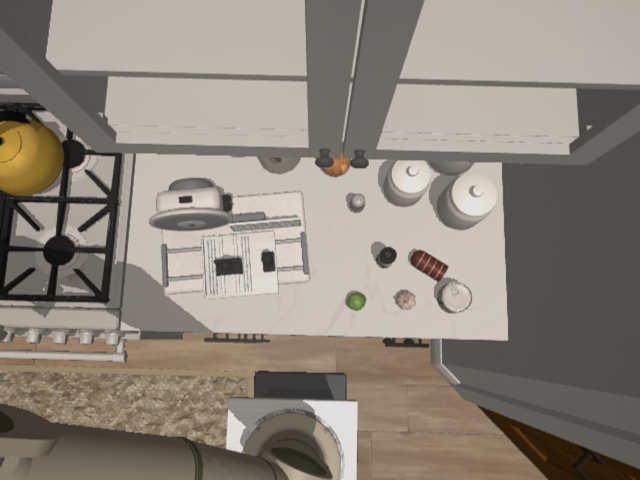

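Scene view: slicer around (240,230), with carriage handle at (248,238) and pusher at (215,230). The salami is at (393,320), tin (398,358), lime (293,315). Top view: salami at (430,264), handle at (268,261), pusher at (229,266). I'll enlarge both areas next.

```bash
python3 - <<'E'
from h import *
a=cv2.imread('pics/scene0.png');b=cv2.imread('pics/top0.png')
def c(im,x,y,w,h):
    o=cv2.resize(im[y:y+h,x:x+w],(400,300),interpolation=cv2.INTER_CUBIC)
    for k in range(0,w,20): cv2.putText(o,str(x+k),(int(k*400/w),8),0,.3,(0,0,255)); cv2.line(o,(int(k*400/w),10),(int(k*400/w),14),(0,0,255))
    for k in range(0,h,20): cv2.putText(o,str(y+k),(0,int(k*300/h)+4),0,.3,(255,0,0))
    return o
o=np.vstack([np.hstack([c(b,150,180,160,120),c(a,155,150,176,132)]),np.hstack([c(b,340,225,140,105),c(a,320,230,120,170//2+5)])])
cv2.imwrite('pics/comp.png',o)
# salami masks
for n,im,(x0,y0,x1,y1) in(('top',b,(405,240,455,285)),('scene',a,(368,298,415,342))):
    hsv=cv2.cvtColor(im,cv2.COLOR_BGR2HSV); m=(((hsv[...,0]<12)|(hsv[...,0]>168))&(hsv[...,1]>90)).astype(np.uint8)
    k=np.zeros_like(m);k[y0:y1,x0:x1]=m[y0:y1,x0:x1]; k=cv2.morphologyEx(k,cv2.MORPH_CLOSE,np.ones((5,5)))
    cs=max(cv2.findContours(k,0,2)[0],key=cv2.contourArea); r=cv2.minAreaRect(cs);print(n,cv2.contourArea(cs),r,cv2.boxPoints(r).tolist())
    if n=='top':
        for p in cv2.boxPoints(r): print(onz('top',p,.024).round(4))
        print('c',onz('top',r[0],.024))
for nm,uv,z in(('tin',(456,294),.058),('jar',(387,250),.105),('garlic',(405,298),.025),('lime',(357,301),.022)): print(nm,onz('top',uv,z).round(3))
for nm,uv,z in(('handle',(268,252),.128),('pusher',(229,258),.139)): print(nm,onz('top',uv,z).round(3))
print('gauge top', onz('top',(231,227),.124),onz('top',(299,221),.124))
E
```

```text
top 534.5 ((428.06744384765625, 264.2921447753906), (36.0399284362793, 16.9599666595459), 32.0053825378418) [[408.29217529296875, 261.9325866699219], [417.28094482421875, 247.55056762695312], [447.84271240234375, 266.6517028808594], [438.85394287109375, 281.0337219238281]]
[ 0.4924 -0.2824  0.024 ]
[ 0.5299 -0.3054  0.024 ]
[ 0.4831 -0.3821  0.024 ]
[ 0.4461 -0.3589  0.024 ]
c [ 0.48774837 -0.33228164  0.024     ]
scene 570.0 ((391.2639465332031, 324.3045959472656), (40.706451416015625, 20.857019424438477), 49.08561706542969) [[370.05328369140625, 315.75384521484375], [385.814697265625, 302.09393310546875], [412.474609375, 332.8553466796875], [396.71319580078125, 346.5152587890625]]
tin [ 0.412 -0.393  0.058]
jar [ 0.508 -0.218  0.105]
garlic [ 0.401 -0.274  0.025]
lime [ 0.391 -0.154  0.022]
handle [0.493 0.064 0.128]
pusher [0.474 0.153 0.139]
gauge top [0.55081377 0.1544434  0.124     ] [ 0.56961332 -0.00637679  0.124     ]
```

View pics/comp.png

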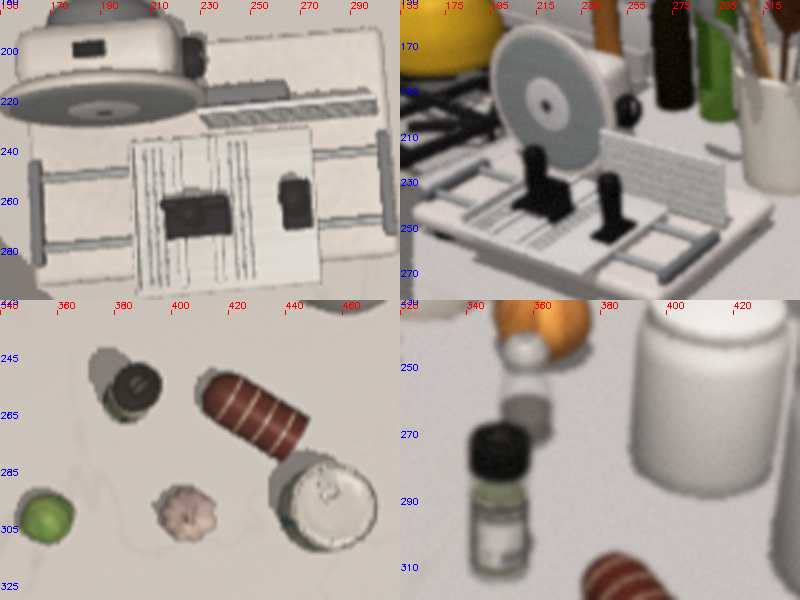

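Top crop: the salami's rounded end is at about (412,255) and the flat cut end at about (443,274), beside the tin. The gauge plate's top edge runs (229,224) to (300,219). One brightened zoom will fix the slicer's pose and the knobs.

```bash
python3 - <<'E'
from h import *
a=cv2.imread('pics/scene0.png');b=cv2.imread('pics/top0.png')
g=lambda im,e:(255*(im/255.)**e).astype(np.uint8)
def c(im,x,y,w,h,W,H,s):
    o=cv2.resize(im[y:y+h,x:x+w],(W,H),interpolation=cv2.INTER_CUBIC)
    for k in range(0,w,s): cv2.putText(o,str(x+k),(int(k*W/w),8),0,.3,(0,0,255)); cv2.line(o,(int(k*W/w),10),(int(k*W/w),16),(0,0,255))
    for k in range(0,h,s): cv2.putText(o,str(y+k),(0,int(k*H/h)+4),0,.3,(255,0,0))
    return o
o=np.vstack([np.hstack([c(g(b,.4),200,240,80,60,400,300,10),c(g(a,.4),195,205,80,60,400,300,10)]),np.hstack([c(b,215,205,100,75,400,300,10),c(a,235,195,100,75,400,300,10)])])
cv2.imwrite('pics/comp2.png',o)
E
```

```text
(no output)
```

View pics/comp2.png

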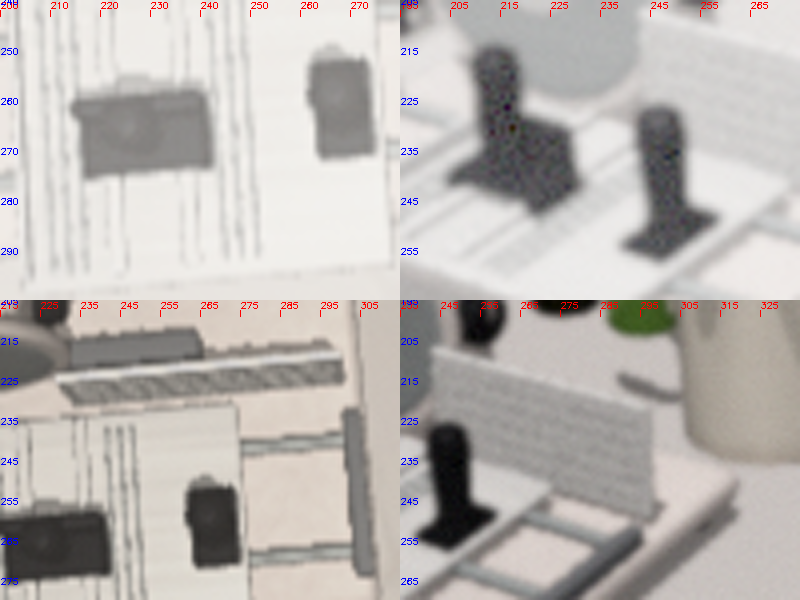

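Brightened view: the handle's top is at about (266,255) in top and (247,228) in scene. The pusher knob's top is at about (226.5,261) in top and (214.4,216) in scene. The gauge's top edge runs (229.3,223.8) to (300.5,219.5) in top and (243,206.8) to (298.3,222.5) in scene.

```bash
python3 - <<'E'
from h import *
print('handle',tri((247.2,228.5),(266,255)),onz('top',(266,255),.128),onz('scene',(247.2,228.5),.128))
print('pusher',tri((214.4,216),(226.5,261)),onz('top',(226.5,261),.139),onz('scene',(214.4,216),.139))
R=(tri((298.3,222.5),(300.5,219.5)));L=(tri((243,206.8),(229.3,223.8)));print('gaugeR',R,'L',L)
for r,l in((onz('top',(300.5,219.5),.124),onz('top',(229.3,223.8),.124)),(onz('scene',(298.3,222.5),.124),onz('scene',(243,206.8),.124))):
    print(r,l,np.linalg.norm(r-l),np.degrees(np.arctan2(-(l-r)[0],(l-r)[1])))
    yv=(l-r)/np.linalg.norm(l-r); xv=np.array([yv[1],-yv[0],0])
    o=r+.172*yv-.03*xv; print('org',o, 'handle in S',[(np.dot(h-o,xv),np.dot(h-o,yv)) for h in (onz('top',(266,255),.128),onz('top',(226.5,261),.139))])
C=[onz('top',p,.055) for p in((203.2,237.2),(273.2,231.6),(278,293.6),(205.2,299.2))];print(np.round(C,4))
for i in range(4): d=C[(i+1)%4]-C[i];print(np.linalg.norm(d),np.degrees(np.arctan2(d[1],d[0])))
print('salami scene chk',proj('scene',[.488,-.332,.024]))
E
```

```text
handle (array([0.48582852, 0.06997002, 0.11787597]), np.float64(0.002562000351318775)) [0.48532169 0.068249   0.128     ] [0.47208934 0.05642822 0.128     ]
pusher (array([0.46582912, 0.16085009, 0.13292771]), np.float64(0.0056070341481473185)) [0.46725    0.15819706 0.139     ] [0.45597998 0.15256696 0.139     ]
gaugeR (array([ 0.57584098, -0.01144258,  0.12074238]), np.float64(0.004901915008926342)) L (array([0.55820365, 0.1596462 , 0.12231183]), np.float64(0.001524083153748414))
[ 0.57335432 -0.00983071  0.124     ] [0.55845257 0.15889723 0.124     ] 0.16938470385703744 5.0471645560423
org [0.52833881 0.15886311 0.124     ] handle in S [(np.float64(-0.05082217078882376), np.float64(-0.0864783041267701)), (np.float64(-0.060910540519245264), np.float64(0.004710869432546742))]
[ 0.57332918 -0.01684868  0.124     ] [0.55519186 0.15737596 0.124     ] 0.17516617689065878 5.943256630856036
org [0.52568095 0.1511205  0.124     ] handle in S [(np.float64(-0.048723129104756444), np.float64(-0.07824712487891985)), (np.float64(-0.057384146657624244), np.float64(0.013088669600560156))]
[[0.5368 0.2329 0.055 ]
 [0.5555 0.0593 0.055 ]
 [0.4017 0.0415 0.055 ]
 [0.3835 0.2183 0.055 ]]
0.17455238490451733 -83.82783721334538
0.154857660331275 -173.37263044880706
0.17774857964923524 95.88192136383122
0.15396488348711546 5.441416038400116
salami scene chk [[390.91358487 323.50089256]]
```

>>> jog_arm --moves '[{"xyz": [-0.01, -0.011, 0], "hand": 0.06}, {"xyz": [-0.0228, -0.0255, 0], "hand": 0.06}, {"xyz": [-0.0228, -0.0255, 0], "hand": 0.06}, {"xyz": [-0.0228, -0.0255, 0], "hand": 0.06}, {"xyz": [-0.0228, -0.0255, 0], "hand": 0.06}, {"xyz": [-0.0228, -0.0255, 0], "hand": 0.06}, {"xyz": [-0.0228, -0.0255, 0], "hand": 0.06}, {"xyz": [-0.0228, -0.0255, 0], "hand": 0.06}, {"xyz": [-0.0228, -0.0255, 0], "hand": 0.06}, {"xyz": [-0.0228, -0.0255, 0], "hand": 0.06}, {"xyz": [-0.0228, -0.0255, 0], "hand": 0.06}, {"xyz": [-0.0228, -0.0255, 0], "hand": 0.06}, {"xyz": [-0.0228, -0.0255, 0], "hand": 0.06}, {"xyz": [-0.0228, -0.0255, 0], "hand": 0.06}, {"xyz": [-0.0228, -0.0255, 0], "hand": 0.06}, {"xyz": [-0.0228, -0.0255, 0], "hand": 0.06}, {"xyz": [-0.0228, -0.0255, 0], "hand": 0.06}, {"xyz": [-0.0228, -0.0255, 0], "hand": 0.06}, {"xyz": [-0.0128, -0.0145, 0], "hand": 0.06}]'

```text
validation failed for argument at $.mo...
```

>>> jog_arm --moves '[{"xyz": [0, 0, 0], "twist": [0, 0, -0.108], "hand": 0.06}, {"xyz": [0, 0, 0], "twist": [0, 0, -0.108], "hand": 0.06}, {"xyz": [0, 0, 0], "twist": [0, 0, -0.108], "hand": 0.06}, {"xyz": [0, 0, 0], "twist": [0, 0, -0.108], "hand": 0.06}, {"xyz": [0, 0, 0], "twist": [0, 0, -0.108], "hand": 0.06}, {"xyz": [0, 0, 0], "hand": 0.06}, {"xyz": [0, 0, 0], "hand": 0.06}, {"xyz": [0, 0, 0], "hand": 0.06}]'

```text
validation failed for argument at $.mo...
```

>>> jog_arm --moves '[{"xyz": [-0.01, -0.011, 0.0], "twist": [0.0, 0.0, 0.0], "hand": 0.06}]'

```text
time_s: 0.18
tool_pos: [0.311, 0.6438, 0.1925]
eef_rot: [[-0.906, 0.423, -0.001], [0.423, 0.906, 0.001], [0.001, -0.0, -1.0]]
force: [-1.0, 0.1, -0.1]
gripper_width: 0.09
```

>>> jog_arm --moves '[{"xyz": [-0.0228, -0.0255, 0.0], "twist": [0.0, 0.0, 0.0], "hand": 0.06}, {"xyz": [-0.0228, -0.0255, 0.0], "twist": [0.0, 0.0, 0.0], "hand": 0.06}, {"xyz": [-0.0228, -0.0255, 0.0], "twist": [0.0, 0.0, 0.0], "hand": 0.06}, {"xyz": [-0.0228, -0.0255, 0.0], "twist": [0.0, 0.0, 0.0], "hand": 0.06}, {"xyz": [-0.0228, -0.0255, 0.0], "twist": [0.0, 0.0, 0.0], "hand": 0.06}, {"xyz": [-0.0228, -0.0255, 0.0], "twist": [0.0, 0.0, 0.0], "hand": 0.06}, {"xyz": [-0.0228, -0.0255, 0.0], "twist": [0.0, 0.0, 0.0], "hand": 0.06}, {"xyz": [-0.0228, -0.0255, 0.0], "twist": [0.0, 0.0, 0.0], "hand": 0.06}, {"xyz": [-0.0228, -0.0255, 0.0], "twist": [0.0, 0.0, 0.0], "hand": 0.06}, {"xyz": [-0.0228, -0.0255, 0.0], "twist": [0.0, 0.0, 0.0], "hand": 0.06}, {"xyz": [-0.0228, -0.0255, 0.0], "twist": [0.0, 0.0, 0.0], "hand": 0.06}, {"xyz": [-0.0228, -0.0255, 0.0], "twist": [0.0, 0.0, 0.0], "hand": 0.06}, {"xyz": [-0.0228, -0.0255, 0.0], "twist": [0.0, 0.0, 0.0], "hand": 0.06}, {"xyz": [-0.0228, -0.0255, 0.0], "twist": [0.0, 0.0, 0.0], "hand": 0.06}, {"xyz": [-0.0228, -0.0255, 0.0], "twist": [0.0, 0.0, 0.0], "hand": 0.06}, {"xyz": [-0.0228, -0.0255, 0.0], "twist": [0.0, 0.0, 0.0], "hand": 0.06}, {"xyz": [-0.0228, -0.0255, 0.0], "twist": [0.0, 0.0, 0.0], "hand": 0.06}, {"xyz": [-0.0128, -0.0145, 0.0], "twist": [0.0, 0.0, 0.0], "hand": 0.06}]'

```text
time_s: 1.68
tool_pos: [0.4851, 0.0621, 0.1934]
eef_rot: [[-0.904, 0.429, 0.0], [0.429, 0.904, -0.001], [-0.001, -0.001, -1.0]]
force: [0.1, 0.7, -0.1]
gripper_width: 0.0597
```

>>> jog_arm --moves '[{"xyz": [0.0, 0.0, 0.0], "twist": [0.0, 0.0, -0.108], "hand": 0.06}, {"xyz": [0.0, 0.0, 0.0], "twist": [0.0, 0.0, -0.108], "hand": 0.06}, {"xyz": [0.0, 0.0, 0.0], "twist": [0.0, 0.0, -0.108], "hand": 0.06}, {"xyz": [0.0, 0.0, 0.0], "twist": [0.0, 0.0, -0.108], "hand": 0.06}, {"xyz": [0.0, 0.0, 0.0], "twist": [0.0, 0.0, -0.108], "hand": 0.06}, {"xyz": [0.0, 0.0, 0.0], "twist": [0.0, 0.0, 0.0], "hand": 0.06}, {"xyz": [0.0, 0.0, 0.0], "twist": [0.0, 0.0, 0.0], "hand": 0.06}]'

```text
time_s: 2.27
tool_pos: [0.4845, 0.0658, 0.1933]
eef_rot: [[-0.995, -0.096, -0.0], [-0.096, 0.995, 0.0], [0.0, 0.0, -1.0]]
force: [-0.6, 0.8, 0.2]
gripper_width: 0.0601
```

```bash
cat >> h.py <<'E'
PSI=5.7
def go(x,y,z,yaw=95.7):
    "tool-axis shift and z-twist from measured pose to TCP target with tool y at world angle yaw"
    o=bot.get_obs(); R=o['eef_rot']; th=np.degrees(np.arctan2(R[1,1],R[0,1])); d=(yaw-th+180)%360-180
    s=np.array([x,y,z])-o['tool_pos']
    print('t',o['time_s'],'pos',o['tool_pos'].round(4),'yaw',th.round(2),'shift',(R.T@s).round(4),'twist z',np.radians(-d).round(4),'F',o['force'].round(1),'w',o['gripper_width'].round(4),'q',o['q'].round(0))
def S(x,y,z=0,O=(.527,.154),p=PSI):
    p=np.radians(p); return np.array([O[0]+x*np.cos(p)-y*np.sin(p),O[1]+x*np.sin(p)+y*np.cos(p),z])
def zoom(n,x,y,w,h,f,e=1.,W=640):
    im=bot.capture(n)[y:y+h,x:x+w,::-1]; s=W/w; o=cv2.resize((255*(im/255.)**e).astype(np.uint8),None,fx=s,fy=s,interpolation=cv2.INTER_CUBIC)
    for k in range(0,w,20): cv2.putText(o,str(x+k),(int(k*s),8),0,.3,(0,0,255)); cv2.line(o,(int(k*s),10),(int(k*s),16),(0,0,255))
    for k in range(0,h,20): cv2.putText(o,str(y+k),(0,int(k*s)+4),0,.3,(255,0,0))
    cv2.imwrite('pics/'+f,o)
E
python3 -c "
from h import *
go(.482,.066,.091); zoom('scene',160,150,180,135,'z1.png',.6)"
```

```text
Traceback (most recent call last):
  File "h.py", line 24, in go
    print('t',o['time_s'],'pos',o['tool_pos'].round(4),'yaw',th.round(2),'shift',(R.T@s).round(4),'twist z',np.radians(-d).round(4),'F',o['force'].round(1),'w',o['gripper_width'].round(4),'q',o['q'].round(0))
                                                                                                                                                                ^^^^^^^^^^^^^^^^^^^^^^^^
AttributeError: 'float' object has no attribute 'round'
```

```bash
sed -i "s/o\['gripper_width'\].round(4)/round(o['gripper_width'],4)/" h.py
python3 -c "
from h import *
go(.482,.066,.091); zoom('scene',160,150,180,135,'z1.png',.6)"
```

```text
t 2.2667 pos [0.4845 0.0658 0.1933] yaw 95.53 shift [0.0024 0.0005 0.1023] twist z -0.0029 F [-0.6  0.8  0.2] w 0.0601 q [-10.  18.  -5. 122.   3.  40.  78.]
```

View pics/z1.png

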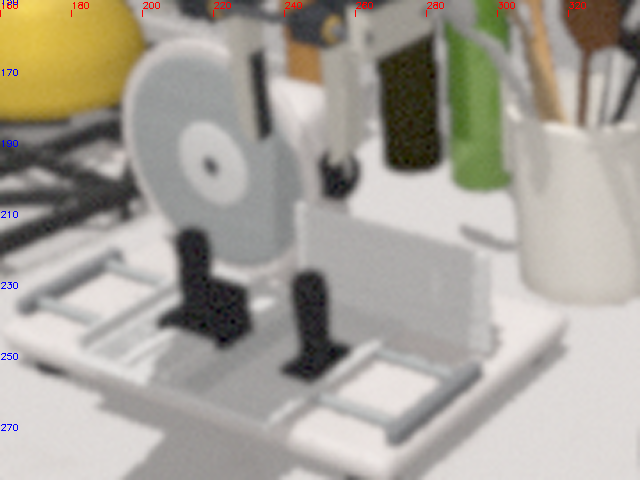

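Fingertips at about (230,188) and (252,197) are over the handle, whose top is at (247,228). I'll compare with projections.

```bash
python3 -c "
from h import *
o=bot.get_obs();p=o['tool_pos'];R=o['eef_rot']
print(proj('scene',[p,p+R[:,1]*.03,p-R[:,1]*.03,[p[0],p[1],.128],[.4845,.066,.064],[.482,.072,.128]]).round(1))
print(proj('top',[[.482,.066,.128],[.484,.070,.128]]).round(1))"
```

```text
[[245.6 200.7]
 [235.8 197.9]
 [255.6 203.5]
 [248.2 225.4]
 [250.5 248.2]
 [245.6 225.1]]
[[266.9 256.4]
 [265.2 255.5]]
```

>>> jog_arm --moves '[{"xyz": [0.001, 0.0, 0.02], "twist": [0.0, 0.0, 0.0], "hand": 0.06}, {"xyz": [0.0, 0.0, 0.02], "twist": [0.0, 0.0, 0.0], "hand": 0.06}, {"xyz": [0.0, 0.0, 0.02], "twist": [0.0, 0.0, 0.0], "hand": 0.06}, {"xyz": [0.0, 0.0, 0.015], "twist": [0.0, 0.0, 0.0], "hand": 0.06}, {"xyz": [0.0, 0.0, 0.015], "twist": [0.0, 0.0, 0.0], "hand": 0.06}, {"xyz": [0.0, 0.0, 0.012], "twist": [0.0, 0.0, 0.0], "hand": 0.06}, {"xyz": [0.0, 0.0, 0.0], "twist": [0.0, 0.0, 0.0], "hand": 0.06}, {"xyz": [0.0, 0.0, 0.0], "twist": [0.0, 0.0, 0.0], "hand": 0.045}, {"xyz": [0.0, 0.0, 0.0], "twist": [0.0, 0.0, 0.0], "hand": 0.035}, {"xyz": [0.0, 0.0, 0.0], "twist": [0.0, 0.0, 0.0], "hand": 0.02}, {"xyz": [0.0, 0.0, 0.0], "twist": [0.0, 0.0, 0.0], "hand": 0.015}, {"xyz": [0.0, 0.0, 0.0], "twist": [0.0, 0.0, 0.0], "hand": 0.015}]' --grip_force 15

```text
time_s: 3.32
tool_pos: [0.484, 0.0659, 0.0921]
eef_rot: [[-0.995, -0.1, 0.001], [-0.1, 0.995, 0.0], [-0.001, 0.0, -1.0]]
force: [-0.0, 4.7, -1.1]
gripper_width: 0.0315
```

>>> jog_arm --moves '[{"xyz": [0.0, 0.0, 0.0], "twist": [0.0, 0.0, 0.0], "hand": 0.015}, {"xyz": [0.0, 0.0, 0.0], "twist": [0.0, 0.0, 0.0], "hand": 0.015}, {"xyz": [0.0, 0.0, 0.0], "twist": [0.0, 0.0, 0.0], "hand": 0.015}]'

```text
time_s: 3.57
tool_pos: [0.484, 0.0669, 0.0919]
eef_rot: [[-0.995, -0.101, 0.001], [-0.101, 0.995, 0.001], [-0.001, 0.001, -1.0]]
force: [-0.9, 5.4, 3.9]
gripper_width: 0.0243
```

>>> jog_arm --moves '[{"xyz": [0.0, -0.005, 0.0], "twist": [0.0, 0.0, 0.0], "hand": 0.015}, {"xyz": [0.0, -0.008, 0.0], "twist": [0.0, 0.0, 0.0], "hand": 0.015}, {"xyz": [0.0, -0.008, 0.0], "twist": [0.0, 0.0, 0.0], "hand": 0.015}, {"xyz": [0.0, -0.008, 0.0], "twist": [0.0, 0.0, 0.0], "hand": 0.015}, {"xyz": [0.0, -0.008, 0.0], "twist": [0.0, 0.0, 0.0], "hand": 0.015}, {"xyz": [0.0, -0.008, 0.0], "twist": [0.0, 0.0, 0.0], "hand": 0.015}, {"xyz": [0.0, -0.008, 0.0], "twist": [0.0, 0.0, 0.0], "hand": 0.015}, {"xyz": [0.0, -0.007, 0.0], "twist": [0.0, 0.0, 0.0], "hand": 0.015}, {"xyz": [0.0, 0.0, 0.0], "twist": [0.0, 0.0, 0.0], "hand": 0.015}]' --grip_force 25

```text
time_s: 4.32
tool_pos: [0.491, 0.0056, 0.0919]
eef_rot: [[-0.995, -0.099, 0.003], [-0.099, 0.995, 0.0], [-0.003, 0.0, -1.0]]
force: [3.0, -0.7, 1.7]
gripper_width: 0.0238
```

>>> jog_arm --moves '[{"xyz": [0.0, -0.004, 0.0], "twist": [0.0, 0.0, 0.0], "hand": 0.015}, {"xyz": [0.0, -0.004, 0.0], "twist": [0.0, 0.0, 0.0], "hand": 0.015}, {"xyz": [0.0, -0.004, 0.0], "twist": [0.0, 0.0, 0.0], "hand": 0.015}, {"xyz": [0.0, 0.0, 0.0], "twist": [0.0, 0.0, 0.0], "hand": 0.015}]'

```text
time_s: 4.65
tool_pos: [0.4922, -0.0053, 0.0919]
eef_rot: [[-0.995, -0.1, 0.003], [-0.1, 0.995, 0.001], [-0.003, 0.0, -1.0]]
force: [3.0, 3.1, 1.3]
gripper_width: 0.0239
```

>>> jog_arm --moves '[{"xyz": [0.0, -0.004, 0.0], "twist": [0.0, 0.0, 0.0], "hand": 0.015}, {"xyz": [0.0, -0.004, 0.0], "twist": [0.0, 0.0, 0.0], "hand": 0.015}, {"xyz": [0.0, 0.0, 0.0], "twist": [0.0, 0.0, 0.0], "hand": 0.015}]'

```text
time_s: 4.9
tool_pos: [0.4926, -0.0082, 0.0918]
eef_rot: [[-0.995, -0.104, 0.002], [-0.104, 0.995, 0.005], [-0.003, 0.005, -1.0]]
force: [0.3, 22.5, 4.7]
gripper_width: 0.0239
```

>>> jog_arm --moves '[{"xyz": [0.0, -0.003, 0.0], "twist": [0.0, 0.0, 0.0], "hand": 0.015}, {"xyz": [0.0, -0.003, 0.0], "twist": [0.0, 0.0, 0.0], "hand": 0.015}, {"xyz": [0.0, 0.0, 0.0], "twist": [0.0, 0.0, 0.0], "hand": 0.015}]'

```text
time_s: 5.15
tool_pos: [0.4927, -0.0085, 0.0917]
eef_rot: [[-0.994, -0.11, 0.001], [-0.11, 0.994, 0.01], [-0.003, 0.01, -1.0]]
force: [-2.7, 43.2, 5.0]
gripper_width: 0.0241
```

>>> jog_arm --moves '[{"xyz": [0.0, 0.005, 0.0], "twist": [0.0, 0.0, 0.0], "hand": 0.015}, {"xyz": [0.0, 0.005, 0.0], "twist": [0.0, 0.0, 0.0], "hand": 0.015}, {"xyz": [0.0, 0.0, 0.0], "twist": [0.0, 0.0, 0.0], "hand": 0.015}]'

```text
time_s: 5.4
tool_pos: [0.4926, -0.008, 0.0918]
eef_rot: [[-0.995, -0.102, 0.003], [-0.102, 0.995, 0.001], [-0.003, 0.001, -1.0]]
force: [3.5, 6.6, 1.1]
gripper_width: 0.0239
```

>>> jog_arm --moves '[{"xyz": [0.0, 0.0, 0.0], "twist": [0.0, 0.0, 0.0], "hand": 0.04}, {"xyz": [0.0, 0.0, 0.0], "twist": [0.0, 0.0, 0.0], "hand": 0.055}, {"xyz": [0.0, 0.0, 0.0], "twist": [0.0, 0.0, 0.0], "hand": 0.055}, {"xyz": [0.0, 0.0, 0.0], "twist": [0.0, 0.0, 0.0], "hand": 0.055}, {"xyz": [0.0, 0.0, -0.02], "twist": [0.0, 0.0, 0.0], "hand": 0.055}, {"xyz": [0.0, 0.0, -0.02], "twist": [0.0, 0.0, 0.0], "hand": 0.055}, {"xyz": [0.0, 0.0, -0.02], "twist": [0.0, 0.0, 0.0], "hand": 0.055}, {"xyz": [0.0, 0.0, -0.015], "twist": [0.0, 0.0, 0.0], "hand": 0.055}, {"xyz": [0.0, 0.0, 0.0], "twist": [0.0, 0.0, 0.0], "hand": 0.055}]'

```text
time_s: 6.15
tool_pos: [0.4921, -0.0104, 0.1688]
eef_rot: [[-0.995, -0.099, 0.003], [-0.099, 0.995, -0.0], [-0.003, -0.001, -1.0]]
force: [-0.1, -0.1, -0.6]
gripper_width: 0.0545
```

```bash
sed -i 's/O=(.527,.154)/O=(.5305,.1584)/;s/^PSI=5.7/PSI=6.0/' h.py && python3 -c "
from h import *
k=S(-.060,-.065,.104);print(k, proj('scene',[k[0],k[1],.139]),proj('top',[k[0],k[1],.139]))
go(*k,96.0); snap('top','top1.png');zoom('scene',160,150,180,135,'z2.png',.5,400)
a=cv2.imread('pics/z2.png');b=cv2.imread('pics/top1.png')[190:310,150:310]
o=cv2.resize((255*(b/255.)**.5).astype(np.uint8),(400,300),interpolation=2)
cv2.imwrite('pics/z3.png',np.hstack([a,o]))"
```

```text
[0.47762304 0.08748437 0.104     ] [[239.33045826 219.95532047]] [[257.18461316 257.36103484]]
t 6.15 pos [ 0.4921 -0.0104  0.1688] yaw 95.68 shift [0.005  0.0988 0.0648] twist z -0.0056 F [-0.1 -0.1 -0.6] w 0.0545 q [ -1.  21.  -6. 123.   4.  36.  86.]
```

View pics/z3.png

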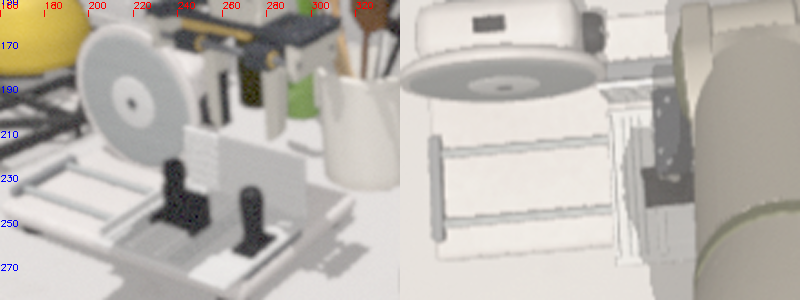

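The scene crop shows the carriage fully right, in front of the gauge plate. The pusher knob's top is at (239,222), against a predicted (239,220).

>>> jog_arm --moves '[{"xyz": [0.005, 0.01, 0.0], "twist": [0.0, 0.0, 0.0], "hand": 0.055}, {"xyz": [0.0, 0.02, 0.0], "twist": [0.0, 0.0, 0.0], "hand": 0.055}, {"xyz": [0.0, 0.025, 0.0], "twist": [0.0, 0.0, 0.0], "hand": 0.055}, {"xyz": [0.0, 0.02, 0.0], "twist": [0.0, 0.0, 0.0], "hand": 0.055}, {"xyz": [0.0, 0.015, 0.0], "twist": [0.0, 0.0, 0.0], "hand": 0.055}, {"xyz": [0.0, 0.009, 0.0], "twist": [0.0, 0.0, -0.005], "hand": 0.055}, {"xyz": [0.0, 0.0, 0.0], "twist": [0.0, 0.0, 0.0], "hand": 0.055}, {"xyz": [0.0, 0.0, 0.015], "twist": [0.0, 0.0, 0.0], "hand": 0.055}, {"xyz": [0.0, 0.0, 0.015], "twist": [0.0, 0.0, 0.0], "hand": 0.055}, {"xyz": [0.0, 0.0, 0.015], "twist": [0.0, 0.0, 0.0], "hand": 0.055}, {"xyz": [0.0, 0.0, 0.012], "twist": [0.0, 0.0, 0.0], "hand": 0.055}, {"xyz": [0.0, 0.0, 0.008], "twist": [0.0, 0.0, 0.0], "hand": 0.055}, {"xyz": [0.0, 0.0, 0.0], "twist": [0.0, 0.0, 0.0], "hand": 0.055}]'

```text
time_s: 7.33
tool_pos: [0.4753, 0.0872, 0.0998]
eef_rot: [[-0.995, -0.104, -0.003], [-0.104, 0.995, -0.001], [0.003, -0.001, -1.0]]
force: [-1.0, 0.5, 0.1]
gripper_width: 0.0553
```

>>> jog_arm --moves '[{"xyz": [0.0, 0.0, 0.0], "twist": [0.0, 0.0, 0.0], "hand": 0.04}, {"xyz": [0.0, 0.0, 0.0], "twist": [0.0, 0.0, 0.0], "hand": 0.03}, {"xyz": [0.0, 0.0, 0.0], "twist": [0.0, 0.0, 0.0], "hand": 0.01}, {"xyz": [0.0, 0.0, 0.0], "twist": [0.0, 0.0, 0.0], "hand": 0.01}, {"xyz": [0.0, 0.0, 0.0], "twist": [0.0, 0.0, 0.0], "hand": 0.01}, {"xyz": [0.0, 0.0, 0.0], "twist": [0.0, 0.0, 0.0], "hand": 0.01}, {"xyz": [0.0, 0.0, 0.0], "twist": [0.0, 0.0, 0.0], "hand": 0.01}]' --grip_force 12

```text
time_s: 7.92
tool_pos: [0.4767, 0.0879, 0.1018]
eef_rot: [[-0.995, -0.105, 0.001], [-0.105, 0.995, -0.0], [-0.001, -0.0, -1.0]]
force: [-0.5, -2.1, 5.0]
gripper_width: 0.025
```

>>> jog_arm --moves '[{"xyz": [0.004, 0.0, 0.0], "twist": [0.0, 0.0, 0.0], "hand": 0.01}, {"xyz": [0.007, 0.0, 0.0], "twist": [0.0, 0.0, 0.0], "hand": 0.01}, {"xyz": [0.007, 0.0, 0.0], "twist": [0.0, 0.0, 0.0], "hand": 0.01}, {"xyz": [0.007, 0.0, 0.0], "twist": [0.0, 0.0, 0.0], "hand": 0.01}, {"xyz": [0.007, 0.0, 0.0], "twist": [0.0, 0.0, 0.0], "hand": 0.01}, {"xyz": [0.007, 0.0, 0.0], "twist": [0.0, 0.0, 0.0], "hand": 0.01}, {"xyz": [0.005, 0.0, 0.0], "twist": [0.0, 0.0, 0.0], "hand": 0.01}, {"xyz": [0.004, 0.0, 0.0], "twist": [0.0, 0.0, 0.0], "hand": 0.01}, {"xyz": [0.0, 0.0, 0.0], "twist": [0.0, 0.0, 0.0], "hand": 0.01}]' --grip_force 20

```text
time_s: 8.67
tool_pos: [0.4279, 0.0824, 0.1018]
eef_rot: [[-0.995, -0.105, 0.0], [-0.105, 0.995, -0.001], [-0.0, -0.001, -1.0]]
force: [-0.4, -4.7, 6.3]
gripper_width: 0.0249
```

>>> jog_arm --moves '[{"xyz": [0.003, 0.0, 0.0], "twist": [0.0, 0.0, 0.0], "hand": 0.01}, {"xyz": [0.003, 0.0, 0.0], "twist": [0.0, 0.0, 0.0], "hand": 0.01}, {"xyz": [0.0, 0.0, 0.0], "twist": [0.0, 0.0, 0.0], "hand": 0.01}]'

```text
time_s: 8.92
tool_pos: [0.4253, 0.0827, 0.1019]
eef_rot: [[-0.995, -0.104, 0.006], [-0.104, 0.995, 0.001], [-0.006, 0.001, -1.0]]
force: [8.7, -4.4, -5.6]
gripper_width: 0.0247
```

>>> jog_arm --moves '[{"xyz": [0.003, 0.0, 0.0], "twist": [0.0, 0.0, 0.0], "hand": 0.01}, {"xyz": [0.003, 0.0, 0.0], "twist": [0.0, 0.0, 0.0], "hand": 0.01}, {"xyz": [0.0, 0.0, 0.0], "twist": [0.0, 0.0, 0.0], "hand": 0.01}]'

```text
time_s: 9.17
tool_pos: [0.4233, 0.0833, 0.1026]
eef_rot: [[-0.994, -0.104, 0.012], [-0.104, 0.995, 0.004], [-0.013, 0.002, -1.0]]
force: [16.7, -4.3, -3.0]
gripper_width: 0.0246
```

>>> jog_arm --moves '[{"xyz": [-0.005, 0.0, 0.0], "twist": [0.0, 0.0, 0.0], "hand": 0.01}, {"xyz": [0.0, 0.0, 0.0], "twist": [0.0, 0.0, 0.0], "hand": 0.01}, {"xyz": [0.0, 0.0, 0.0], "twist": [0.0, 0.0, 0.0], "hand": 0.04}, {"xyz": [0.0, 0.0, 0.0], "twist": [0.0, 0.0, 0.0], "hand": 0.055}, {"xyz": [0.0, 0.0, 0.0], "twist": [0.0, 0.0, 0.0], "hand": 0.055}, {"xyz": [0.0, 0.0, -0.02], "twist": [0.0, 0.0, 0.0], "hand": 0.055}, {"xyz": [0.0, 0.0, -0.03], "twist": [0.0, 0.0, 0.0], "hand": 0.055}, {"xyz": [0.0, 0.0, -0.03], "twist": [0.0, 0.0, 0.0], "hand": 0.055}, {"xyz": [0.0, 0.0, -0.03], "twist": [0.0, 0.0, 0.0], "hand": 0.055}, {"xyz": [0.0, 0.0, -0.03], "twist": [0.0, 0.0, 0.0], "hand": 0.055}, {"xyz": [0.0, 0.0, -0.01], "twist": [0.0, 0.0, 0.0], "hand": 0.055}, {"xyz": [0.0, 0.0, 0.0], "twist": [0.0, 0.0, 0.0], "hand": 0.075}]'

```text
time_s: 10.17
tool_pos: [0.4224, 0.0829, 0.2536]
eef_rot: [[-0.994, -0.105, 0.004], [-0.105, 0.994, 0.001], [-0.004, 0.001, -1.0]]
force: [0.4, 0.1, 0.2]
gripper_width: 0.0581
```

```bash
python3 -c "
from h import *
go(.488,-.332,.25,-31.4)
print('canisters', [onz('top',p,z).round(3) for p in ((390,195),(408,200),(448,225),(470,222)) for z in (.0,.15)])"
```

```text
t 10.1667 pos [0.4224 0.0829 0.2536] yaw 96.03 shift [-0.0216 -0.4195  0.0034] twist z 2.2241 F [0.4 0.1 0.2] w 0.0581 q [-12.  10.  -8. 124.   2.  47.  75.]
canisters [array([ 0.672, -0.239,  0.   ]), array([ 0.632, -0.219,  0.15 ]), array([ 0.66 , -0.286,  0.   ]), array([ 0.621, -0.262,  0.15 ]), array([ 0.595, -0.39 ,  0.   ]), array([ 0.564, -0.355,  0.15 ]), array([ 0.605, -0.448,  0.   ]), array([ 0.572, -0.406,  0.15 ])]
```

>>> jog_arm --moves '[{"xyz": [-0.0016, -0.0145, 0.0], "twist": [0.0, 0.0, 0.0], "hand": 0.075}, {"xyz": [-0.002, -0.03, 0.0], "twist": [0.0, 0.0, 0.0], "hand": 0.075}, {"xyz": [-0.002, -0.03, 0.0], "twist": [0.0, 0.0, 0.0], "hand": 0.075}, {"xyz": [-0.002, -0.03, 0.0], "twist": [0.0, 0.0, 0.0], "hand": 0.075}, {"xyz": [-0.002, -0.03, 0.0], "twist": [0.0, 0.0, 0.0], "hand": 0.075}, {"xyz": [-0.002, -0.03, 0.0], "twist": [0.0, 0.0, 0.0], "hand": 0.075}, {"xyz": [-0.002, -0.03, 0.0], "twist": [0.0, 0.0, 0.0], "hand": 0.075}, {"xyz": [-0.002, -0.03, 0.0], "twist": [0.0, 0.0, 0.0], "hand": 0.075}, {"xyz": [-0.002, -0.03, 0.0], "twist": [0.0, 0.0, 0.0], "hand": 0.075}, {"xyz": [-0.002, -0.03, 0.0], "twist": [0.0, 0.0, 0.0], "hand": 0.075}, {"xyz": [-0.002, -0.03, 0.0], "twist": [0.0, 0.0, 0.0], "hand": 0.075}, {"xyz": [0.0, -0.03, 0.0], "twist": [0.0, 0.0, 0.0], "hand": 0.075}, {"xyz": [0.0, -0.03, 0.0], "twist": [0.0, 0.0, 0.0], "hand": 0.075}, {"xyz": [0.0, -0.03, 0.0], "twist": [0.0, 0.0, 0.0], "hand": 0.075}, {"xyz": [0.0, -0.015, 0.0], "twist": [0.0, 0.0, 0.0], "hand": 0.075}]'

```text
time_s: 11.42
tool_pos: [0.4861, -0.3356, 0.2494]
eef_rot: [[-0.995, -0.102, -0.003], [-0.102, 0.995, -0.0], [0.003, 0.0, -1.0]]
force: [0.1, -0.3, 0.3]
gripper_width: 0.0752
```

>>> jog_arm --moves '[{"xyz": [0.0, 0.0, 0.0], "twist": [0.0, 0.0, 0.117], "hand": 0.075}, {"xyz": [0.0, 0.0, 0.0], "twist": [0.0, 0.0, 0.117], "hand": 0.075}, {"xyz": [0.0, 0.0, 0.0], "twist": [0.0, 0.0, 0.117], "hand": 0.075}, {"xyz": [0.0, 0.0, 0.0], "twist": [0.0, 0.0, 0.117], "hand": 0.075}, {"xyz": [0.0, 0.0, 0.0], "twist": [0.0, 0.0, 0.117], "hand": 0.075}, {"xyz": [0.0, 0.0, 0.0], "twist": [0.0, 0.0, 0.117], "hand": 0.075}, {"xyz": [0.0, 0.0, 0.0], "twist": [0.0, 0.0, 0.117], "hand": 0.075}, {"xyz": [0.0, 0.0, 0.0], "twist": [0.0, 0.0, 0.117], "hand": 0.075}, {"xyz": [0.0, 0.0, 0.0], "twist": [0.0, 0.0, 0.117], "hand": 0.075}, {"xyz": [0.0, 0.0, 0.0], "twist": [0.0, 0.0, 0.117], "hand": 0.075}, {"xyz": [0.0, 0.0, 0.0], "twist": [0.0, 0.0, 0.117], "hand": 0.075}, {"xyz": [0.0, 0.0, 0.0], "twist": [0.0, 0.0, 0.117], "hand": 0.075}, {"xyz": [0.0, 0.0, 0.0], "twist": [0.0, 0.0, 0.117], "hand": 0.075}, {"xyz": [0.0, 0.0, 0.0], "twist": [0.0, 0.0, 0.117], "hand": 0.075}, {"xyz": [0.0, 0.0, 0.0], "twist": [0.0, 0.0, 0.117], "hand": 0.075}, {"xyz": [0.0, 0.0, 0.0], "twist": [0.0, 0.0, 0.117], "hand": 0.075}, {"xyz": [0.0, 0.0, 0.0], "twist": [0.0, 0.0, 0.117], "hand": 0.075}, {"xyz": [0.0, 0.0, 0.0], "twist": [0.0, 0.0, 0.117], "hand": 0.075}, {"xyz": [0.0, 0.0, 0.0], "twist": [0.0, 0.0, 0.117], "hand": 0.075}, {"xyz": [0.0, 0.0, 0.0], "twist": [0.0, 0.0, 0.0], "hand": 0.075}]'

```text
time_s: 13.08
tool_pos: [0.4869, -0.3311, 0.2499]
eef_rot: [[0.524, 0.852, -0.002], [0.852, -0.524, 0.001], [-0.001, -0.002, -1.0]]
force: [-0.6, -0.3, -1.0]
gripper_width: 0.0751
```

```bash
python3 -c "
from h import *
go(.488,-.332,.006,-31.4); zoom('scene',300,220,160,120,'z4.png',.8,560)"
```

```text
t 13.0833 pos [ 0.4869 -0.3311  0.2499] yaw -31.6 shift [-0.      0.002   0.2439] twist z -0.0035 F [-0.6 -0.3 -1. ] w 0.0751 q [  2.  25.  38. 108. -19.  54.  18.]
```

View pics/z4.png

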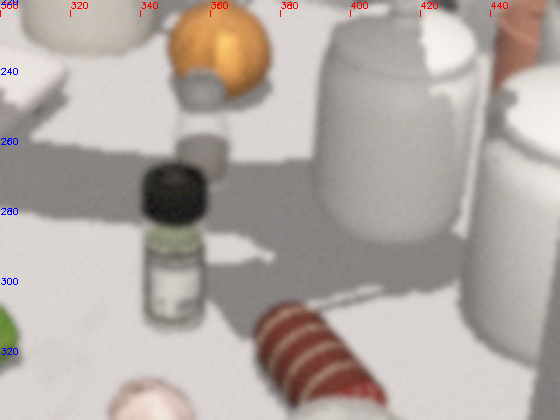

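Salami is untouched at (372–408, 306–340), its cut end partly behind the tin in this view. The jar and garlic are clear of the gripper's path. Descending.

>>> jog_arm --moves '[{"xyz": [0.0, 0.001, 0.02], "twist": [0.0, 0.0, 0.0], "hand": 0.075}, {"xyz": [0.0, 0.0, 0.03], "twist": [0.0, 0.0, 0.0], "hand": 0.075}, {"xyz": [0.0, 0.0, 0.03], "twist": [0.0, 0.0, 0.0], "hand": 0.075}, {"xyz": [0.0, 0.0, 0.03], "twist": [0.0, 0.0, 0.0], "hand": 0.075}, {"xyz": [0.0, 0.0, 0.03], "twist": [0.0, 0.0, 0.0], "hand": 0.075}, {"xyz": [0.0, 0.0, 0.02], "twist": [0.0, 0.0, 0.0], "hand": 0.075}, {"xyz": [0.0, 0.0, 0.02], "twist": [0.0, 0.0, 0.0], "hand": 0.075}, {"xyz": [0.0, 0.0, 0.0], "twist": [0.0, 0.0, 0.0], "hand": 0.075}]'

```text
time_s: 13.8
tool_pos: [0.4861, -0.3311, 0.0677]
eef_rot: [[0.517, 0.856, -0.005], [0.856, -0.516, 0.003], [0.0, -0.006, -1.0]]
force: [0.2, 0.9, -0.8]
gripper_width: 0.0752
```

```bash
python3 -c "
from h import *
go(.488,-.332,.006,-31.4); zoom('scene',330,230,120,120,'z5.png',.8,560)"
```

```text
t 13.8 pos [ 0.4861 -0.3311  0.0677] yaw -31.1 shift [0.0002 0.0025 0.0616] twist z 0.0053 F [ 0.2  0.9 -0.8] w 0.0752 q [ 11.  37.  27. 117. -30.  33.  28.]
```

View pics/z5.png

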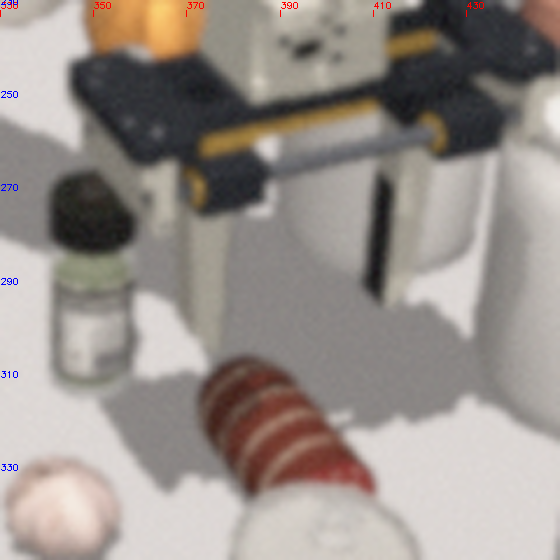

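Fingers straddle the salami: tips at about (375,304) and (411,294), on either side of its axis. Going down.

>>> jog_arm --moves '[{"xyz": [0.0, 0.001, 0.015], "twist": [0.0, 0.0, 0.0], "hand": 0.075}, {"xyz": [0.0, 0.0, 0.015], "twist": [0.0, 0.0, 0.0], "hand": 0.075}, {"xyz": [0.0, 0.0, 0.015], "twist": [0.0, 0.0, 0.0], "hand": 0.075}, {"xyz": [0.0, 0.0, 0.012], "twist": [0.0, 0.0, 0.0], "hand": 0.075}, {"xyz": [0.0, 0.0, 0.0], "twist": [0.0, 0.0, 0.0], "hand": 0.075}, {"xyz": [0.0, 0.0, 0.0], "twist": [0.0, 0.0, 0.0], "hand": 0.075}]'

```text
time_s: 14.35
tool_pos: [0.4889, -0.3336, 0.0149]
eef_rot: [[0.519, 0.854, 0.0], [0.854, -0.519, 0.0], [0.0, -0.0, -1.0]]
force: [-0.0, -0.0, 0.2]
gripper_width: 0.0753
```

>>> jog_arm --moves '[{"xyz": [0.0, 0.0, 0.0], "twist": [0.0, 0.0, 0.0], "hand": 0.065}, {"xyz": [0.0, 0.0, 0.0], "twist": [0.0, 0.0, 0.0], "hand": 0.055}, {"xyz": [0.0, 0.0, 0.0], "twist": [0.0, 0.0, 0.0], "hand": 0.045}, {"xyz": [0.0, 0.0, 0.0], "twist": [0.0, 0.0, 0.0], "hand": 0.035}, {"xyz": [0.0, 0.0, 0.0], "twist": [0.0, 0.0, 0.0], "hand": 0.035}, {"xyz": [0.0, 0.0, 0.0], "twist": [0.0, 0.0, 0.0], "hand": 0.035}, {"xyz": [0.0, 0.0, 0.0], "twist": [0.0, 0.0, 0.0], "hand": 0.035}]' --grip_force 12

```text
time_s: 14.93
tool_pos: [0.4868, -0.332, 0.0151]
eef_rot: [[0.52, 0.854, -0.003], [0.854, -0.52, 0.003], [0.002, -0.004, -1.0]]
force: [-7.2, 4.6, 19.3]
gripper_width: 0.0363
```

Opening of 0.036 and +19 N upward are wrong for a 48 mm roll held at mid-height. I'll look before lifting.

```bash
python3 -c "
from h import *
go(.488,-.332,.006,-31.4); zoom('scene',340,250,100,100,'z6.png',.8,400);zoom('top',380,220,100,100,'z7.png',.8,400)
cv2.imwrite('pics/z8.png',np.hstack([cv2.imread('pics/z6.png'),cv2.imread('pics/z7.png')]))
print(bot.get_obs()['moment'])"
```

```text
t 14.9333 pos [ 0.4868 -0.332   0.0151] yaw -31.35 shift [0.0006 0.001  0.0091] twist z 0.0008 F [-7.2  4.6 19.3] w 0.0363 q [ 14.  42.  22. 118. -34.  27.  31.]
[1.33451645 2.14096621 0.05183424]
```

View pics/z8.png

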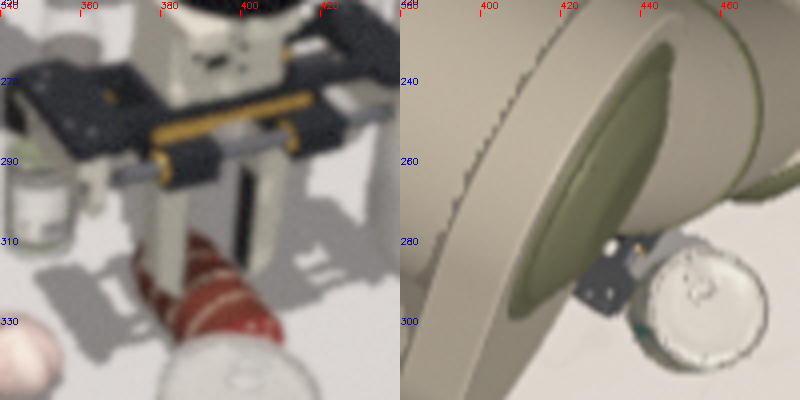

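```bash
python3 -c "
from h import *
o=bot.get_obs();p=o['tool_pos'];y=o['eef_rot'][:,1]
print('now near/far tip',proj('scene',[p-.02*y,p+.02*y,p-.02*y+[0,0,.019],p+.02*y+[0,0,.019]]).round(1).tolist())
q=np.array([.4861,-.3311,.0677]);print('z5',proj('scene',[q-.0425*y,q+.0425*y,q-.0425*y+[0,0,.019],q+.0425*y+[0,0,.019]]).round(1).tolist())
im=bot.capture('scene')[:,:,::-1].copy();hsv=cv2.cvtColor(im,cv2.COLOR_BGR2HSV);m=(((hsv[...,0]<12)|(hsv[...,0]>168))&(hsv[...,1]>90)).astype(np.uint8)
for n,f in(('now',im),('first',cv2.imread('pics/scene0.png'))):
    hsv=cv2.cvtColor(f,cv2.COLOR_BGR2HSV);m=(((hsv[...,0]<12)|(hsv[...,0]>168))&(hsv[...,1]>90)).astype(np.uint8)[295:345,360:420]
    ys,xs=np.nonzero(cv2.morphologyEx(m,cv2.MORPH_OPEN,np.ones((2,2))));print(n,xs.min()+360,xs.max()+360,ys.min()+295,ys.max()+295,len(xs))
"
```

```text
now near/far tip [[381.6, 329.5], [398.8, 324.7], [382.2, 322.3], [399.5, 317.6]]
z5 [[372.5, 311.9], [410.0, 302.1], [372.9, 304.3], [410.8, 294.6]]
now 376 411 310 335 441
first 377 412 308 336 615
```

The visible fingertips sit about 19 mm above the reported TCP, in both z5 and this view. The 36 mm chord agrees: the jaws are pinching the roll above its middle. The salami has not moved, so I'll reopen and go down carefully while watching the force.

>>> jog_arm --moves '[{"xyz": [0.0, 0.0, 0.0], "twist": [0.0, 0.0, 0.0], "hand": 0.05}, {"xyz": [0.0, 0.0, 0.0], "twist": [0.0, 0.0, 0.0], "hand": 0.07}, {"xyz": [0.0, 0.0, 0.0], "twist": [0.0, 0.0, 0.0], "hand": 0.075}, {"xyz": [0.0, 0.0, 0.0], "twist": [0.0, 0.0, 0.0], "hand": 0.075}, {"xyz": [0.0, 0.0, 0.004], "twist": [0.0, 0.0, 0.0], "hand": 0.075}, {"xyz": [0.0, 0.0, 0.004], "twist": [0.0, 0.0, 0.0], "hand": 0.075}, {"xyz": [0.0, 0.0, 0.0], "twist": [0.0, 0.0, 0.0], "hand": 0.075}]'

```text
time_s: 15.67
tool_pos: [0.4887, -0.3332, 0.0055]
eef_rot: [[0.52, 0.854, -0.001], [0.854, -0.52, 0.0], [-0.0, -0.001, -1.0]]
force: [0.6, -0.4, -0.1]
gripper_width: 0.074
```

>>> jog_arm --moves '[{"xyz": [0.0, 0.0, 0.003], "twist": [0.0, 0.0, 0.0], "hand": 0.075}, {"xyz": [0.0, 0.0, 0.003], "twist": [0.0, 0.0, 0.0], "hand": 0.075}, {"xyz": [0.0, 0.0, 0.0], "twist": [0.0, 0.0, 0.0], "hand": 0.075}]'

```text
time_s: 15.92
tool_pos: [0.4886, -0.3333, -0.0002]
eef_rot: [[0.52, 0.854, -0.001], [0.854, -0.52, 0.0], [-0.0, -0.001, -1.0]]
force: [0.1, 0.1, -1.3]
gripper_width: 0.0752
```

>>> jog_arm --moves '[{"xyz": [0.0, 0.0, 0.003], "twist": [0.0, 0.0, 0.0], "hand": 0.075}, {"xyz": [0.0, 0.0, 0.003], "twist": [0.0, 0.0, 0.0], "hand": 0.075}, {"xyz": [0.0, 0.0, 0.0], "twist": [0.0, 0.0, 0.0], "hand": 0.075}]'

```text
time_s: 16.17
tool_pos: [0.4887, -0.3333, -0.0061]
eef_rot: [[0.52, 0.854, -0.0], [0.854, -0.52, 0.0], [0.0, -0.001, -1.0]]
force: [-0.1, -0.2, 0.4]
gripper_width: 0.0747
```

>>> jog_arm --moves '[{"xyz": [0.0, 0.0, 0.003], "twist": [0.0, 0.0, 0.0], "hand": 0.075}, {"xyz": [0.0, 0.0, 0.003], "twist": [0.0, 0.0, 0.0], "hand": 0.075}, {"xyz": [0.0, 0.0, 0.0], "twist": [0.0, 0.0, 0.0], "hand": 0.075}]'

```text
time_s: 16.42
tool_pos: [0.4887, -0.3334, -0.0121]
eef_rot: [[0.52, 0.854, -0.0], [0.854, -0.52, 0.0], [0.0, -0.0, -1.0]]
force: [-0.2, 0.4, 0.2]
gripper_width: 0.075
```

>>> jog_arm --moves '[{"xyz": [0.0, 0.0, 0.0], "twist": [0.0, 0.0, 0.0], "hand": 0.06}, {"xyz": [0.0, 0.0, 0.0], "twist": [0.0, 0.0, 0.0], "hand": 0.052}, {"xyz": [0.0, 0.0, 0.0], "twist": [0.0, 0.0, 0.0], "hand": 0.042}, {"xyz": [0.0, 0.0, 0.0], "twist": [0.0, 0.0, 0.0], "hand": 0.036}, {"xyz": [0.0, 0.0, 0.0], "twist": [0.0, 0.0, 0.0], "hand": 0.036}, {"xyz": [0.0, 0.0, 0.0], "twist": [0.0, 0.0, 0.0], "hand": 0.036}, {"xyz": [0.0, 0.0, 0.0], "twist": [0.0, 0.0, 0.0], "hand": 0.036}]'

```text
time_s: 17.0
tool_pos: [0.4886, -0.3332, -0.0115]
eef_rot: [[0.52, 0.854, -0.0], [0.854, -0.52, 0.0], [0.0, -0.001, -1.0]]
force: [-1.6, 1.2, 1.9]
gripper_width: 0.0473
```

Opening is 47.3 mm with almost no net force, so the grip is clean at mid-height. Lifting and turning.

>>> jog_arm --moves '[{"xyz": [0.0, 0.0, 0.0], "twist": [0.0, 0.0, 0.0], "hand": 0.036}, {"xyz": [0.0, 0.0, -0.005], "twist": [0.0, 0.0, 0.0], "hand": 0.036}, {"xyz": [0.0, 0.0, -0.01], "twist": [0.0, 0.0, 0.0], "hand": 0.036}, {"xyz": [0.0, 0.0, -0.02], "twist": [0.0, 0.0, 0.0], "hand": 0.036}, {"xyz": [0.0, 0.0, -0.025], "twist": [0.0, 0.0, 0.0], "hand": 0.036}, {"xyz": [0.0, 0.0, -0.03], "twist": [0.0, 0.0, 0.0], "hand": 0.036}, {"xyz": [0.0, 0.0, -0.03], "twist": [0.0, 0.0, 0.0], "hand": 0.036}, {"xyz": [0.0, 0.0, -0.03], "twist": [0.0, 0.0, 0.0], "hand": 0.036}, {"xyz": [0.0, 0.0, -0.03], "twist": [0.0, 0.0, 0.0], "hand": 0.036}, {"xyz": [0.0, 0.0, -0.025], "twist": [0.0, 0.0, 0.0], "hand": 0.036}, {"xyz": [0.0, 0.0, -0.02], "twist": [0.0, 0.0, 0.0], "hand": 0.036}, {"xyz": [0.0, 0.0, -0.01], "twist": [0.0, 0.0, 0.0], "hand": 0.036}, {"xyz": [0.0, 0.0, 0.0], "twist": [0.0, 0.0, 0.0], "hand": 0.036}]' --grip_force 20

```text
time_s: 18.08
tool_pos: [0.4898, -0.3342, 0.226]
eef_rot: [[0.52, 0.854, 0.004], [0.854, -0.52, -0.002], [0.001, 0.004, -1.0]]
force: [0.3, -0.5, -1.4]
gripper_width: 0.0472
```

>>> jog_arm --moves '[{"xyz": [0.0, 0.0, 0.0], "twist": [0.0, 0.0, -0.06], "hand": 0.036}, {"xyz": [0.0, 0.0, 0.0], "twist": [0.0, 0.0, -0.117], "hand": 0.036}, {"xyz": [0.0, 0.0, 0.0], "twist": [0.0, 0.0, -0.117], "hand": 0.036}, {"xyz": [0.0, 0.0, 0.0], "twist": [0.0, 0.0, -0.117], "hand": 0.036}, {"xyz": [0.0, 0.0, 0.0], "twist": [0.0, 0.0, -0.117], "hand": 0.036}, {"xyz": [0.0, 0.0, 0.0], "twist": [0.0, 0.0, -0.117], "hand": 0.036}, {"xyz": [0.0, 0.0, 0.0], "twist": [0.0, 0.0, -0.117], "hand": 0.036}, {"xyz": [0.0, 0.0, 0.0], "twist": [0.0, 0.0, -0.117], "hand": 0.036}, {"xyz": [0.0, 0.0, 0.0], "twist": [0.0, 0.0, -0.117], "hand": 0.036}, {"xyz": [0.0, 0.0, 0.0], "twist": [0.0, 0.0, -0.117], "hand": 0.036}, {"xyz": [0.0, 0.0, 0.0], "twist": [0.0, 0.0, -0.117], "hand": 0.036}, {"xyz": [0.0, 0.0, 0.0], "twist": [0.0, 0.0, -0.117], "hand": 0.036}, {"xyz": [0.0, 0.0, 0.0], "twist": [0.0, 0.0, -0.117], "hand": 0.036}, {"xyz": [0.0, 0.0, 0.0], "twist": [0.0, 0.0, -0.117], "hand": 0.036}, {"xyz": [0.0, 0.0, 0.0], "twist": [0.0, 0.0, -0.117], "hand": 0.036}, {"xyz": [0.0, 0.0, 0.0], "twist": [0.0, 0.0, -0.117], "hand": 0.036}, {"xyz": [0.0, 0.0, 0.0], "twist": [0.0, 0.0, -0.117], "hand": 0.036}, {"xyz": [0.0, 0.0, 0.0], "twist": [0.0, 0.0, -0.117], "hand": 0.036}, {"xyz": [0.0, 0.0, 0.0], "twist": [0.0, 0.0, -0.117], "hand": 0.036}, {"xyz": [0.0, 0.0, 0.0], "twist": [0.0, 0.0, -0.06], "hand": 0.036}]'

```text
time_s: 19.75
tool_pos: [0.4882, -0.3331, 0.2219]
eef_rot: [[-0.993, -0.114, -0.002], [-0.114, 0.993, 0.002], [0.001, 0.002, -1.0]]
force: [-0.3, -0.2, -1.4]
gripper_width: 0.0474
```

```bash
python3 -c "
from h import *
go(*S(-.022,-.065,.20),96.0)"
```

```text
t 19.75 pos [ 0.4882 -0.3331  0.2219] yaw 96.57 shift [-0.0756  0.4186  0.0225] twist z 0.01 F [-0.3 -0.2 -1.4] w 0.0474 q [ 28.  23.   2. 108.  -1.  49. 126.]
```

>>> jog_arm --moves '[{"xyz": [-0.003, 0.0133, 0.0], "twist": [0.0, 0.0, 0.0], "hand": 0.036}, {"xyz": [-0.005, 0.028, 0.0], "twist": [0.0, 0.0, 0.0], "hand": 0.036}, {"xyz": [-0.005, 0.028, 0.0], "twist": [0.0, 0.0, 0.0], "hand": 0.036}, {"xyz": [-0.005, 0.028, 0.0], "twist": [0.0, 0.0, 0.0], "hand": 0.036}, {"xyz": [-0.005, 0.028, 0.0], "twist": [0.0, 0.0, 0.0], "hand": 0.036}, {"xyz": [-0.005, 0.028, 0.0], "twist": [0.0, 0.0, 0.0], "hand": 0.036}, {"xyz": [-0.005, 0.028, 0.0], "twist": [0.0, 0.0, 0.0], "hand": 0.036}, {"xyz": [-0.005, 0.028, 0.0], "twist": [0.0, 0.0, 0.0], "hand": 0.036}, {"xyz": [-0.005, 0.028, 0.0], "twist": [0.0, 0.0, 0.0], "hand": 0.036}, {"xyz": [-0.005, 0.028, 0.0], "twist": [0.0, 0.0, 0.0], "hand": 0.036}, {"xyz": [-0.005, 0.028, 0.0], "twist": [0.0, 0.0, 0.0], "hand": 0.036}, {"xyz": [-0.005, 0.028, 0.0], "twist": [0.0, 0.0, 0.0], "hand": 0.036}, {"xyz": [-0.005, 0.028, 0.0], "twist": [0.0, 0.0, 0.0], "hand": 0.036}, {"xyz": [-0.005, 0.028, 0.0], "twist": [0.0, 0.0, 0.0], "hand": 0.036}, {"xyz": [-0.005, 0.028, 0.0], "twist": [0.0, 0.0, 0.0], "hand": 0.036}, {"xyz": [-0.003, 0.0133, 0.0], "twist": [0.0, 0.0, 0.01], "hand": 0.036}, {"xyz": [0.0, 0.0, 0.0], "twist": [0.0, 0.0, 0.0], "hand": 0.036}, {"xyz": [0.0, 0.0, 0.0], "twist": [0.0, 0.0, 0.0], "hand": 0.036}]'

```text
time_s: 21.25
tool_pos: [0.5182, 0.092, 0.2226]
eef_rot: [[-0.995, -0.099, -0.002], [-0.099, 0.995, -0.0], [0.002, 0.0, -1.0]]
force: [0.5, -1.3, -2.1]
gripper_width: 0.0473
```

```bash
python3 -c "
from h import *
go(*S(-.022,-.065,.046),96.0);c=bot.get_obs()['tool_pos']+[0,0,.0355];x=np.array([.9945,.1045,0])
print('expect cut,centre,round',proj('scene',[c+.045*x,c,c-.045*x]).round(1).tolist(),proj('top',[c+.045*x,c,c-.045*x]).round(1).tolist())
zoom('scene',180,130,140,140,'a.png',.7,400);zoom('top',180,180,140,140,'b.png',.7,400)
cv2.imwrite('pics/z9.png',np.hstack([cv2.imread('pics/a.png'),cv2.imread('pics/b.png')]))"
```

```text
t 21.25 pos [0.5182 0.092  0.2226] yaw 95.69 shift [ 0.0025 -0.0003  0.1766] twist z -0.0055 F [ 0.5 -1.3 -2.1] w 0.0473 q [-13.  19.  -4. 115.   2.  46.  77.]
expect cut,centre,round [[257.5, 162.0], [245.5, 167.8], [232.7, 174.0]] [[249.2, 209.8], [250.4, 230.3], [251.6, 251.2]]
```

View pics/z9.png

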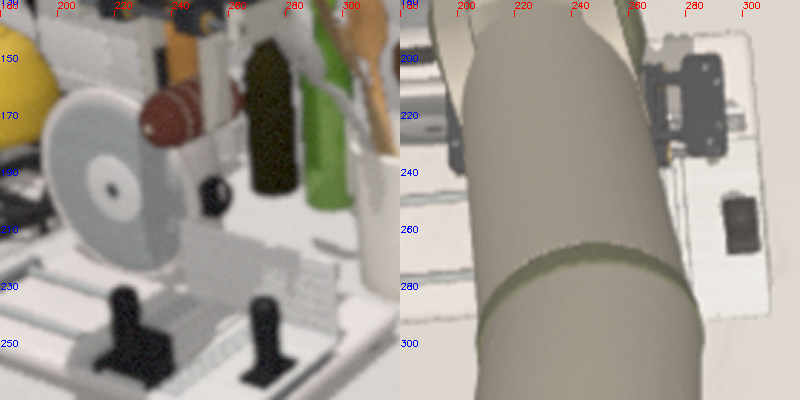

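The salami is level in the jaws at about (228–262, 155–178) in scene. Its rounded end faces the user and it is above the nest. Pusher drawn back at (223,235), carriage at the right. Lowering.

>>> jog_arm --moves '[{"xyz": [0.0025, 0.0, 0.01], "twist": [0.0, 0.0, -0.005], "hand": 0.036}, {"xyz": [0.0, 0.0, 0.02], "twist": [0.0, 0.0, 0.0], "hand": 0.036}, {"xyz": [0.0, 0.0, 0.025], "twist": [0.0, 0.0, 0.0], "hand": 0.036}, {"xyz": [0.0, 0.0, 0.025], "twist": [0.0, 0.0, 0.0], "hand": 0.036}, {"xyz": [0.0, 0.0, 0.025], "twist": [0.0, 0.0, 0.0], "hand": 0.036}, {"xyz": [0.0, 0.0, 0.02], "twist": [0.0, 0.0, 0.0], "hand": 0.036}, {"xyz": [0.0, 0.0, 0.015], "twist": [0.0, 0.0, 0.0], "hand": 0.036}, {"xyz": [0.0, 0.0, 0.01], "twist": [0.0, 0.0, 0.0], "hand": 0.036}, {"xyz": [0.0, 0.0, 0.01], "twist": [0.0, 0.0, 0.0], "hand": 0.036}, {"xyz": [0.0, 0.0, 0.005], "twist": [0.0, 0.0, 0.0], "hand": 0.036}, {"xyz": [0.0, 0.0, 0.0], "twist": [0.0, 0.0, 0.0], "hand": 0.036}]'

```text
time_s: 22.27
tool_pos: [0.5165, 0.0902, 0.0578]
eef_rot: [[-0.995, -0.102, -0.001], [-0.102, 0.995, -0.0], [0.001, -0.0, -1.0]]
force: [-0.5, -0.3, -1.5]
gripper_width: 0.0473
```

```bash
python3 -c "
from h import *
go(*S(-.022,-.065,.0445),96.0)"
```

```text
t 22.2667 pos [0.5165 0.0902 0.0578] yaw 95.87 shift [0.0009 0.0014 0.0133] twist z -0.0023 F [-0.5 -0.3 -1.5] w 0.0473 q [-14.  33.  -3. 124.   4.  23.  76.]
```

>>> jog_arm --moves '[{"xyz": [0.001, 0.0015, 0.003], "twist": [0.0, 0.0, -0.002], "hand": 0.036}, {"xyz": [0.0, 0.0, 0.003], "twist": [0.0, 0.0, 0.0], "hand": 0.036}, {"xyz": [0.0, 0.0, 0.003], "twist": [0.0, 0.0, 0.0], "hand": 0.036}, {"xyz": [0.0, 0.0, 0.002], "twist": [0.0, 0.0, 0.0], "hand": 0.036}, {"xyz": [0.0, 0.0, 0.0], "twist": [0.0, 0.0, 0.0], "hand": 0.036}]'

```text
time_s: 22.68
tool_pos: [0.5156, 0.0921, 0.0473]
eef_rot: [[-0.994, -0.105, -0.0], [-0.105, 0.994, -0.0], [0.0, -0.0, -1.0]]
force: [1.4, 0.4, -1.3]
gripper_width: 0.0472
```

>>> jog_arm --moves '[{"xyz": [0.0, 0.0, 0.001], "twist": [0.0, 0.0, 0.0], "hand": 0.036}, {"xyz": [0.0, 0.0, 0.001], "twist": [0.0, 0.0, 0.0], "hand": 0.036}, {"xyz": [0.0, 0.0, 0.0], "twist": [0.0, 0.0, 0.0], "hand": 0.036}]'

```text
time_s: 22.93
tool_pos: [0.5157, 0.092, 0.0459]
eef_rot: [[-0.994, -0.105, 0.0], [-0.105, 0.994, 0.0], [-0.0, -0.0, -1.0]]
force: [-1.2, -0.3, 5.5]
gripper_width: 0.0473
```

Contact with the ribs at the expected height. Releasing gently.

>>> jog_arm --moves '[{"xyz": [0.0, 0.0, 0.0], "twist": [0.0, 0.0, 0.0], "hand": 0.05}, {"xyz": [0.0, 0.0, 0.0], "twist": [0.0, 0.0, 0.0], "hand": 0.053}, {"xyz": [0.0, 0.0, 0.0], "twist": [0.0, 0.0, 0.0], "hand": 0.06}, {"xyz": [0.0, 0.0, 0.0], "twist": [0.0, 0.0, 0.0], "hand": 0.068}, {"xyz": [0.0, 0.0, 0.0], "twist": [0.0, 0.0, 0.0], "hand": 0.068}, {"xyz": [0.0, 0.0, 0.0], "twist": [0.0, 0.0, 0.0], "hand": 0.068}]'

```text
time_s: 23.43
tool_pos: [0.5156, 0.092, 0.0454]
eef_rot: [[-0.994, -0.105, -0.0], [-0.105, 0.994, -0.0], [0.0, -0.0, -1.0]]
force: [-0.6, -0.9, -0.4]
gripper_width: 0.0675
```

>>> jog_arm --moves '[{"xyz": [0.0, 0.0, -0.01], "twist": [0.0, 0.0, 0.0], "hand": 0.068}, {"xyz": [0.0, 0.0, -0.02], "twist": [0.0, 0.0, 0.0], "hand": 0.068}, {"xyz": [0.0, 0.0, -0.03], "twist": [0.0, 0.0, 0.0], "hand": 0.068}, {"xyz": [0.0, 0.0, -0.03], "twist": [0.0, 0.0, 0.0], "hand": 0.068}, {"xyz": [0.0, 0.0, -0.03], "twist": [0.0, 0.0, 0.0], "hand": 0.068}, {"xyz": [0.0, 0.0, -0.02], "twist": [0.0, 0.0, 0.0], "hand": 0.068}, {"xyz": [0.02, 0.0, 0.0], "twist": [0.0, 0.0, 0.0], "hand": 0.055}, {"xyz": [0.03, 0.0, 0.0], "twist": [0.0, 0.0, 0.0], "hand": 0.055}, {"xyz": [0.03, 0.0, 0.0], "twist": [0.0, 0.0, 0.0], "hand": 0.055}, {"xyz": [0.012, 0.0, 0.0], "twist": [0.0, 0.0, 0.0], "hand": 0.055}, {"xyz": [0.0, 0.0, 0.0], "twist": [0.0, 0.0, 0.0], "hand": 0.055}]'

```text
time_s: 24.35
tool_pos: [0.4212, 0.0817, 0.1862]
eef_rot: [[-0.994, -0.105, -0.001], [-0.105, 0.994, -0.001], [0.001, -0.0, -1.0]]
force: [0.2, 0.1, -0.2]
gripper_width: 0.0554
```

```bash
python3 -c "
from h import *
go(*S(-.114,-.065,.10),96.0)
c=S(-.022,-.065,.08);x=np.array([.9945,.1045,0]);print(proj('scene',[c+.045*x,c,c-.045*x]).round(1).tolist())
zoom('scene',190,180,120,100,'z10.png',.6,640)"
```

```text
t 24.35 pos [0.4212 0.0817 0.1862] yaw 96.05 shift [-0.0028 -0.0001  0.0862] twist z 0.0009 F [ 0.2  0.1 -0.2] w 0.0554 q [-15.  15.  -5. 129.   2.  36.  75.]
[[262.5, 227.4], [251.5, 234.7], [239.9, 242.4]]
```

View pics/z10.png

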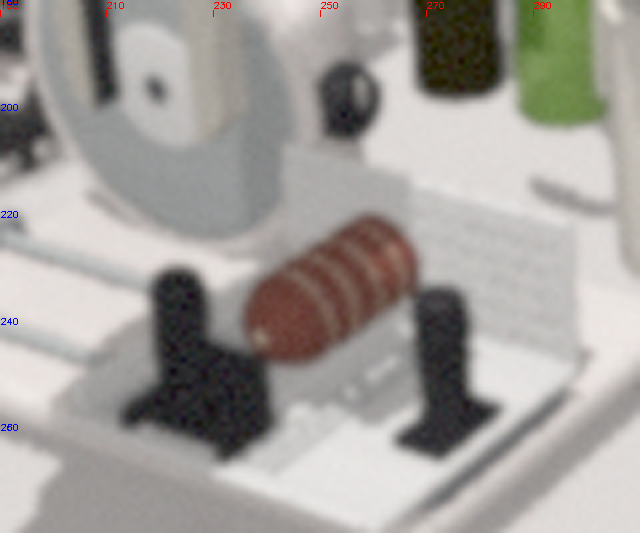

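Salami lies level along the ribs at about (235–268, 220–248), rounded end to the pusher and cut end close to the gauge plate. The pusher is still back. Taking the knob.

>>> jog_arm --moves '[{"xyz": [-0.003, 0.0, 0.01], "twist": [0.0, 0.0, 0.0], "hand": 0.055}, {"xyz": [0.0, 0.0, 0.02], "twist": [0.0, 0.0, 0.0], "hand": 0.055}, {"xyz": [0.0, 0.0, 0.02], "twist": [0.0, 0.0, 0.0], "hand": 0.055}, {"xyz": [0.0, 0.0, 0.015], "twist": [0.0, 0.0, 0.0], "hand": 0.055}, {"xyz": [0.0, 0.0, 0.015], "twist": [0.0, 0.0, 0.0], "hand": 0.055}, {"xyz": [0.0, 0.0, 0.008], "twist": [0.0, 0.0, 0.0], "hand": 0.055}, {"xyz": [0.0, 0.0, 0.0], "twist": [0.0, 0.0, 0.0], "hand": 0.055}, {"xyz": [0.0, 0.0, 0.0], "twist": [0.0, 0.0, 0.0], "hand": 0.04}, {"xyz": [0.0, 0.0, 0.0], "twist": [0.0, 0.0, 0.0], "hand": 0.03}, {"xyz": [0.0, 0.0, 0.0], "twist": [0.0, 0.0, 0.0], "hand": 0.01}, {"xyz": [0.0, 0.0, 0.0], "twist": [0.0, 0.0, 0.0], "hand": 0.01}, {"xyz": [0.0, 0.0, 0.0], "twist": [0.0, 0.0, 0.0], "hand": 0.01}, {"xyz": [0.0, 0.0, 0.0], "twist": [0.0, 0.0, 0.0], "hand": 0.01}, {"xyz": [0.0, 0.0, 0.0], "twist": [0.0, 0.0, 0.0], "hand": 0.01}]' --grip_force 12

```text
time_s: 25.57
tool_pos: [0.4274, 0.0831, 0.0979]
eef_rot: [[-0.994, -0.105, 0.001], [-0.105, 0.994, 0.001], [-0.001, 0.0, -1.0]]
force: [-0.5, 2.4, 5.9]
gripper_width: 0.0254
```

>>> jog_arm --moves '[{"xyz": [-0.003, 0.0, 0.0], "twist": [0.0, 0.0, 0.0], "hand": 0.01}, {"xyz": [-0.005, 0.0, 0.0], "twist": [0.0, 0.0, 0.0], "hand": 0.01}, {"xyz": [-0.005, 0.0, 0.0], "twist": [0.0, 0.0, 0.0], "hand": 0.01}, {"xyz": [-0.005, 0.0, 0.0], "twist": [0.0, 0.0, 0.0], "hand": 0.01}, {"xyz": [-0.004, 0.0, 0.0], "twist": [0.0, 0.0, 0.0], "hand": 0.01}, {"xyz": [0.0, 0.0, 0.0], "twist": [0.0, 0.0, 0.0], "hand": 0.01}]'

```text
time_s: 26.07
tool_pos: [0.4499, 0.0857, 0.0979]
eef_rot: [[-0.994, -0.105, 0.001], [-0.105, 0.994, 0.001], [-0.001, 0.001, -1.0]]
force: [-0.9, 2.6, 6.5]
gripper_width: 0.0253
```

>>> jog_arm --moves '[{"xyz": [-0.002, 0.0, 0.0], "twist": [0.0, 0.0, 0.0], "hand": 0.01}, {"xyz": [-0.002, 0.0, 0.0], "twist": [0.0, 0.0, 0.0], "hand": 0.01}, {"xyz": [-0.002, 0.0, 0.0], "twist": [0.0, 0.0, 0.0], "hand": 0.01}, {"xyz": [0.0, 0.0, 0.0], "twist": [0.0, 0.0, 0.0], "hand": 0.01}]'

```text
time_s: 26.4
tool_pos: [0.4553, 0.0863, 0.0979]
eef_rot: [[-0.994, -0.105, 0.001], [-0.105, 0.994, 0.001], [-0.001, 0.001, -1.0]]
force: [-1.7, 3.1, 7.3]
gripper_width: 0.0253
```

>>> jog_arm --moves '[{"xyz": [-0.0015, 0.0, 0.0], "twist": [0.0, 0.0, 0.0], "hand": 0.01}, {"xyz": [-0.0015, 0.0, 0.0], "twist": [0.0, 0.0, 0.0], "hand": 0.01}, {"xyz": [0.0, 0.0, 0.0], "twist": [0.0, 0.0, 0.0], "hand": 0.01}]'

```text
time_s: 26.65
tool_pos: [0.4579, 0.0866, 0.0979]
eef_rot: [[-0.994, -0.106, 0.0], [-0.106, 0.994, 0.001], [-0.0, 0.001, -1.0]]
force: [-2.3, 2.3, 8.2]
gripper_width: 0.0254
```

>>> jog_arm --moves '[{"xyz": [-0.001, 0.0, 0.0], "twist": [0.0, 0.0, 0.0], "hand": 0.01}, {"xyz": [-0.001, 0.0, 0.0], "twist": [0.0, 0.0, 0.0], "hand": 0.01}, {"xyz": [0.0, 0.0, 0.0], "twist": [0.0, 0.0, 0.0], "hand": 0.01}]'

```text
time_s: 26.9
tool_pos: [0.4594, 0.0867, 0.0978]
eef_rot: [[-0.994, -0.106, -0.001], [-0.106, 0.994, 0.0], [0.001, 0.0, -1.0]]
force: [-4.0, 2.7, 9.0]
gripper_width: 0.0254
```

>>> jog_arm --moves '[{"xyz": [-0.001, 0.0, 0.0], "twist": [0.0, 0.0, 0.0], "hand": 0.01}, {"xyz": [0.0, 0.0, 0.0], "twist": [0.0, 0.0, 0.0], "hand": 0.01}, {"xyz": [0.0, 0.0, 0.0], "twist": [0.0, 0.0, 0.0], "hand": 0.01}]'

```text
time_s: 27.15
tool_pos: [0.4603, 0.0868, 0.0978]
eef_rot: [[-0.994, -0.106, -0.001], [-0.106, 0.994, 0.0], [0.001, 0.0, -1.0]]
force: [-3.7, 3.3, 9.4]
gripper_width: 0.0257
```

>>> jog_arm --moves '[{"xyz": [-0.001, 0.0, 0.0], "twist": [0.0, 0.0, 0.0], "hand": 0.01}, {"xyz": [0.0, 0.0, 0.0], "twist": [0.0, 0.0, 0.0], "hand": 0.01}, {"xyz": [0.0, 0.0, 0.0], "twist": [0.0, 0.0, 0.0], "hand": 0.01}]'

```text
time_s: 27.4
tool_pos: [0.4612, 0.0869, 0.0978]
eef_rot: [[-0.994, -0.106, -0.001], [-0.106, 0.994, 0.0], [0.001, 0.0, -1.0]]
force: [-3.8, 3.6, 9.0]
gripper_width: 0.0255
```

>>> jog_arm --moves '[{"xyz": [-0.001, 0.0, 0.0], "twist": [0.0, 0.0, 0.0], "hand": 0.01}, {"xyz": [-0.001, 0.0, 0.0], "twist": [0.0, 0.0, 0.0], "hand": 0.01}, {"xyz": [0.0, 0.0, 0.0], "twist": [0.0, 0.0, 0.0], "hand": 0.01}]'

```text
time_s: 27.65
tool_pos: [0.4624, 0.087, 0.0977]
eef_rot: [[-0.994, -0.106, -0.002], [-0.106, 0.994, 0.0], [0.002, 0.0, -1.0]]
force: [-5.6, 3.1, 8.9]
gripper_width: 0.0253
```

>>> jog_arm --moves '[{"xyz": [-0.001, 0.0, 0.0], "twist": [0.0, 0.0, 0.0], "hand": 0.01}, {"xyz": [0.0, 0.0, 0.0], "twist": [0.0, 0.0, 0.0], "hand": 0.01}, {"xyz": [0.0, 0.0, 0.0], "twist": [0.0, 0.0, 0.0], "hand": 0.01}]'

```text
time_s: 27.9
tool_pos: [0.4628, 0.087, 0.0976]
eef_rot: [[-0.994, -0.106, -0.003], [-0.106, 0.994, -0.0], [0.003, 0.0, -1.0]]
force: [-6.6, 2.7, 9.6]
gripper_width: 0.0251
```

>>> jog_arm --moves '[{"xyz": [-0.001, 0.0, 0.0], "twist": [0.0, 0.0, 0.0], "hand": 0.01}, {"xyz": [0.0, 0.0, 0.0], "twist": [0.0, 0.0, 0.0], "hand": 0.01}, {"xyz": [0.0, 0.0, 0.0], "twist": [0.0, 0.0, 0.0], "hand": 0.01}]'

```text
time_s: 28.15
tool_pos: [0.4634, 0.0871, 0.0975]
eef_rot: [[-0.994, -0.106, -0.004], [-0.106, 0.994, -0.0], [0.004, -0.0, -1.0]]
force: [-7.6, 3.0, 9.3]
gripper_width: 0.0249
```

>>> jog_arm --moves '[{"xyz": [-0.001, 0.0, 0.0], "twist": [0.0, 0.0, 0.0], "hand": 0.01}, {"xyz": [-0.001, 0.0, 0.0], "twist": [0.0, 0.0, 0.0], "hand": 0.01}, {"xyz": [0.0, 0.0, 0.0], "twist": [0.0, 0.0, 0.0], "hand": 0.01}, {"xyz": [0.0, 0.0, 0.0], "twist": [0.0, 0.0, 0.0], "hand": 0.01}]'

```text
time_s: 28.48
tool_pos: [0.4645, 0.0872, 0.0972]
eef_rot: [[-0.994, -0.106, -0.006], [-0.106, 0.994, -0.001], [0.006, -0.0, -1.0]]
force: [-9.3, 3.8, 7.5]
gripper_width: 0.0242
```

The pusher has stalled and the pads are starting to ride round the knob (opening shrinking). Easing off, letting go and backing away.

>>> jog_arm --moves '[{"xyz": [0.001, 0.0, 0.0], "twist": [0.0, 0.0, 0.0], "hand": 0.01}, {"xyz": [0.0, 0.0, 0.0], "twist": [0.0, 0.0, 0.0], "hand": 0.04}, {"xyz": [0.0, 0.0, 0.0], "twist": [0.0, 0.0, 0.0], "hand": 0.055}, {"xyz": [0.0, 0.0, 0.0], "twist": [0.0, 0.0, 0.0], "hand": 0.055}, {"xyz": [0.0, 0.0, 0.0], "twist": [0.0, 0.0, 0.0], "hand": 0.055}, {"xyz": [0.0, 0.0, -0.015], "twist": [0.0, 0.0, 0.0], "hand": 0.055}, {"xyz": [0.0, 0.0, -0.025], "twist": [0.0, 0.0, 0.0], "hand": 0.055}, {"xyz": [0.0, 0.0, -0.03], "twist": [0.0, 0.0, 0.0], "hand": 0.055}, {"xyz": [0.0, 0.0, -0.03], "twist": [0.0, 0.0, 0.0], "hand": 0.055}, {"xyz": [0.0, 0.0, -0.03], "twist": [0.0, 0.0, 0.0], "hand": 0.055}, {"xyz": [0.0, 0.0, -0.02], "twist": [0.0, 0.0, 0.0], "hand": 0.055}, {"xyz": [0.0, 0.0, 0.0], "twist": [0.0, 0.0, 0.0], "hand": 0.055}]'

```text
time_s: 29.48
tool_pos: [0.469, 0.0871, 0.2514]
eef_rot: [[-0.995, -0.104, 0.007], [-0.104, 0.995, 0.002], [-0.007, 0.001, -1.0]]
force: [0.9, 0.1, -0.5]
gripper_width: 0.0551
```

```bash
python3 -c "
from h import *
go(*S(-.079,-.065,.10),96.0)
c=S(-.015,-.065,.08);x=np.array([.9945,.1045,0]);print('salami',proj('scene',[c+.045*x,c,c-.045*x]).round(1).tolist(),'knob',proj('scene',S(-.079,-.065,.139)),'handle',proj('scene',S(-.055,-.162,.128)))
im=bot.capture('scene')[:,:,::-1]
for n,x0,y0,w,h,f in (('s',190,180,120,100,'c.png'),):
    zoom('scene',x0,y0,w,h,f,.6,480)
zoom('scene',270,220,160,200,'d.png',.9,320)
cv2.imwrite('pics/z11.png',np.hstack([cv2.imread('pics/c.png'),cv2.imread('pics/d.png')]))" ; python3 -c "
import cv2;a=cv2.imread('pics/c.png');b=cv2.imread('pics/d.png');print(a.shape,b.shape)
b=cv2.resize(b,(320,400));cv2.imwrite('pics/z11.png',cv2.hconcat([a,b]))"
```

```text
t 29.4833 pos [0.469  0.0871 0.2514] yaw 95.99 shift [ 0.0114 -0.0007  0.1513] twist z -0.0002 F [ 0.9  0.1 -0.5] w 0.0551 q [-13.  13.  -5. 119.   2.  47.  77.]
salami [[264.1, 226.3], [253.3, 233.5], [241.8, 241.1]] knob [[234.09551183 223.13510389]] handle [[273.23606338 232.96984238]]
(400, 480, 3) (400, 320, 3)
```

View pics/z11.png

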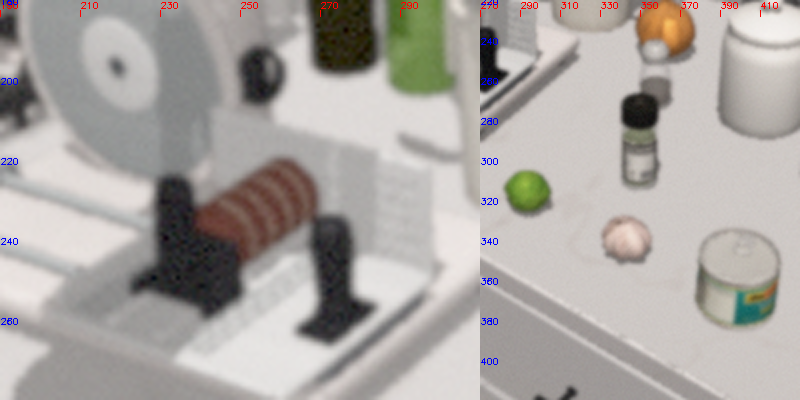

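The last view shows the pusher up against the salami's rounded end, knob top at (233,224). The salami lies straight on the ribs to the gauge plate (about 239–269), and the handle at (273,234) has not moved. Lime, garlic, jar and tin are where they stood, so I'm handing in.

```bash
python3 -c "
from plant import bot
print(bot.close_job())"
```

```text
the job is handed in; nothing more can be done
None
```

I loaded the slicer and handed the job in at about 29.5 s of the 67 s allowed; no verdict was reported.

- **Order of work:** I pulled the carriage to the loading stop, where it stalled at 43 N on the handle. I then drew the pusher fully back and laid the salami on the ribs, cut end to the gauge plate. After letting go, I slid the pusher up 36 mm until it stalled.
- **Final checks:** In the last picture the pusher touches the rounded end, the salami lies straight to the plate, and the carriage handle matches its loading-stop position. The garlic, lime, jar and tin looked unmoved. I did not check the shaker and onion against their first positions. The gripper was clear of everything.

**What disagreed:**
- **Fingertips:** They appeared about 19 mm short of the reported tool point. My first grip on the salami was therefore too high, squeezing at 36 mm with 19 N upward. I let go and gripped again at mid-height (47 mm); the first grip moved the salami about 1 pixel at most in the scene view.
- **Pusher force:** It reached about 9 N on the final push, roughly 2 N of it the pusher's own friction. The pads began to slip round the knob, so I eased back 1 mm before letting go. I did not measure the holding force after that.

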